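Turn round a row of carving chisels from one rack to the other

TASK

The four chisels with coloured bands lie on the dark board in the order in which they were just used; the next job needs them the other way round. Move them to the pale rack in reverse order along the row: the chisel that was nearest the robot goes into the trough farthest from the robot, the second into the second farthest, and so on. Lay each down in its trough with the middle of its handle at the middle of the trough and the blade pointing to the robot's right as before, and let go of them all.

Things in the scene. Friction and masses are not known exactly. Their poses are not given: they have to be found in the camera images.
- red_chisel: loose carving chisel, light tan round handle with a red band near its butt; 214 mm long, handle 120 long, 36 wide, 34 high. Origin: on the handle's axis, midway along the handle, 17 mm above what it lies on, near the balance point. Its axis is y, the blade points to -y; at the start x is level, z up. A narrow flat below the handle keeps it from rolling.
- yellow_chisel: loose carving chisel, black round handle with a yellow band near its butt; 189 mm long, handle 120 long, 28 wide, 26 high. Origin: on the handle's axis, midway along the handle, 13 mm above what it lies on, near the balance point. Its axis is y, the blade points to -y; at the start x is level, z up. A narrow flat below the handle keeps it from rolling.
- blue_chisel: loose carving chisel, red-brown round handle with a blue band near its butt; 191 mm long, handle 120 long, 24 wide, 23 high. Origin: on the handle's axis, midway along the handle, 11 mm above what it lies on, near the balance point. Its axis is y, the blade points to -y; at the start x is level, z up. A narrow flat below the handle keeps it from rolling.
- green_chisel: loose carving chisel, dark brown round handle with a green band near its butt; 182 mm long, handle 120 long, 26 wide, 24 high. Origin: on the handle's axis, midway along the handle, 12 mm above what it lies on, near the balance point. Its axis is y, the blade points to -y; at the start x is level, z up. A narrow flat below the handle keeps it from rolling.
- red_saddle: red trough fixed on the dark board; the red-banded chisel starts in it. 58 x 100 mm (x, y), floor 4 thick, on each long side a strip 8 wide, 9 high above the origin; 42 mm between the strips. It stays and so keeps the starting order. Origin: centre of its underside, 10 mm above the bench.
- yellow_saddle: yellow trough fixed on the dark board; the yellow-banded chisel starts in it. 58 x 100 mm (x, y), floor 4 thick, on each long side a strip 8 wide, 9 high above the origin; 42 mm between the strips. It stays and so keeps the starting order. Origin: centre of its underside, 10 mm above the bench.
- blue_saddle: blue trough fixed on the dark board; the blue-banded chisel starts in it. 58 x 100 mm (x, y), floor 4 thick, on each long side a strip 8 wide, 9 high above the origin; 42 mm between the strips. It stays and so keeps the starting order. Origin: centre of its underside, 10 mm above the bench.
- green_saddle: green trough fixed on the dark board; the green-banded chisel starts in it. 58 x 100 mm (x, y), floor 4 thick, on each long side a strip 8 wide, 9 high above the origin; 42 mm between the strips. It stays and so keeps the starting order. Origin: centre of its underside, 10 mm above the bench.
- dark_board: fixed dark wooden board, 286 x 180 x 10 mm (x, y, z), left or right of the pale rack. The saddles stand on it in a row at x = -102, -34, 34, 102 mm, y = +35, in random order of colour. Origin: centre of the underside, on the bench. x points away from the robot within 0.2 rad, y to the robot's left.
- pale_rack: fixed pale wooden rack, empty: board 286 x 180 x 10 mm (x, y, z) with four cork-lined troughs along y, centred at x = -102, -34, 34, 102 mm, y = +35; each 100 long, 42 wide inside, floor 14 above the bench, side strips 8 wide, tops 19 above the bench. Origin: centre of the underside, on the bench. x points away from the robot within 0.2 rad, y to the robot's left.
Not all that is in view belongs to the job. What is shaped like the green_chisel but pink is not meant.

How it is judged:
By the outcome, as a careful person would: the job done as asked, in the order asked, and still so for the second after the job is handed in, with the robot touching nothing.
It also fails if it takes over 99 s, if anything falls off the work surface, if the arm or the gripper's body presses on something with over 40 N, if the wrist force passes 120 N, or if a joint passes its speed limit or range.

ROBOT

A 7-joint arm with a two-finger parallel gripper is mounted at the origin on a cart in front of the work surface, level with it; the furniture and walls round the work are solid. World frame = base frame: x ahead of the robot, y to its left, z up, the work surface at z = 0. Lengths are in m, angles in rad, forces in N, time in s.
With the tool pointing down it reaches from about 0.4 to 0.85 m from the base axis. Payload 4.5 kg.
Tool frame: the origin (TCP) lies midway between the tips of the shut fingers; the grasp point (between the pads) lies 19 mm behind it (env.tcp_to_grasp is the distance from the TCP to the grasp point, in m); x points along the fingers, y is the direction in which the jaws open and shut, and the axes are right-handed (so a half turn about x gives the same grasp; the last joint's range is limited). The gripper opens to 85 mm and grips with 20 to 120 N. Pads are 22 mm wide; open, the fingers measure 114 mm over their backs; the gripper's body (76 mm by 85 mm) begins 54 mm behind the grasp point. The pads swing forward as they close: fully open they stand 13 mm farther back than shut.
Start: joints at [1.179, 0.689, -0.195, 1.565, 0.157, 0.902, -0.215], TCP at [0.258, -0.569, 0.231] pointing down, gripper open.
Joint ranges: [-3.01, 3.01], [-0.46, 2.08], [-1.47, 1.51], [0.13, 2.56], [-1, 4.14], [0.04, 2.09], [-2.66, 2.66]. Speed limits (rad/s): [2.57, 2.57, 3.14, 3.14, 3.14, 3.14, 3.14].

INTERFACE

Orientations are given as a rotation vector (axis times angle).
In Python, from bench import telemetry, vision, env, spotter gives the robot as it stands. The module is installed in compiled form; this text tells all that it offers.
- The arm moves only by the shell command python3 -m pendant 'ROWS' [OPENING]. ROWS is JSON, a list of rows, each a list of 2 entries, a list of its own where there are three numbers: the shift along the tool's x, y, z in mm, then the turn, a rotation vector about the tool's x, y, z in degrees. In form: [[[tx, ty, tz], [wx, wy, wz]], ...]. A call has 1 to 20 rows; each row shifts and turns the pose as measured when the row begins, along the tool's axes as they then stand; what a row does not reach is not made up. A row lasts 1/10 s, in which the tool goes at most 50 mm and 8.59 degrees, less where a joint would pass 70% of its speed; a pose out of reach is approached as far as the arm can. A call with a gripper value outside its range is refused whole. OPENING is the opening, from -1 (shut) to 1 (fully open), set as the call begins (- or left out, the last holds). The fingers move at their own pace and stop on an object; the grip force is fixed at half the most. Time passes only in rows, so rows that do not move let the fingers close. It gives the time, the measured TCP pose, the force and the opening at its end, in the units of the state.
- telemetry.get_obs(): the state, without advancing time (a new reading comes with each control period).
- vision.grab_frame(name): name is "scene" or "side" or "wrist"; returns (picture, depth): 420x560x3 uint8, red, green, blue; 420x560 float32, m along the optical axis (not along the pixel's ray), 0 where there is no reading.
- vision.calibration(name): a dict with "vfov" (degrees; the focal length in pixels is half the picture's height over the tangent of half this angle, whatever the lens; pixels are square), "cx", "cy" (the principal point, pixels), "extrinsics" (4x4, takes a point from world to camera coordinates). Camera axes: x right, y up, looking along -z (the intrinsics and any distortion apply to the point x, -y, -z); pixel columns grow to the right and rows downward; lengths in m; the calibration is good to about 2 mm. A picture is of the moment at which its call begins: read the wrist's pose just before it. calibration takes no time and is no camera call; for the wrist camera it gives the pose at the moment of the call.
- env.job_done(): hands the job in, once; it reports no verdict.
Trained networks look in the newest picture that a camera, given by its name, has taken for a name from the list of things; names that differ only in an ending like _2 or _b are one class to them, and where a whole thing is asked for, a point or a joint stands for the part that bears it (a point fixed in the world has none). Each returns a list of dicts, best first, with "score" (0 to 1); they miss things now and then, are a little off and sometimes report something else, mostly with a low value. They report only what shows in the picture. A call takes as long as a camera call. They do not tell look-alikes from the thing itself.
- spotter.masks_of(camera, label): "region" (420x560 bool, what is visible of it).
- spotter.landmark_of(camera, label): "location" ([x, y, z] in m, in the coordinates of the camera as it stood for that picture, good to about 4 mm: a listed point, or the origin of a listed thing).
The state is a dict: "time": time; "joint_positions": joint angles; "joint_velocities": joint speeds; "joint_torque": joint torques, N m; "eef_pos": TCP position; "ee_rot": TCP orientation; "force": force on the tool from outside, world axes, zero at the start; "wrist_torque": the same for the moment, N m; "width": finger opening in m.
Only numpy, scipy, OpenCV 4.12 (cv2) and the standard library are available. Lean on these libraries where they do the work, as an engineer would, in place of code of your own. Each camera call takes 0.05 s, during which the arm holds its last target.

## Working session

There is one attempt and no reset: what is moved stays moved. The work goes in short steps, Python scripts to look and compute and a shell command to move; the robot and the scene stay as the last step left them, time stands still between calls to the robot, and variables do not carry over. Pictures are saved under pics/ and viewed, and the job is handed in when it is done.

```bash
mkdir -p pics; cat > h.py <<'E'
from bench import telemetry, vision, env, spotter
import numpy as np, cv2
from scipy.spatial.transform import Rotation as R
def grab(n,f):
    c=vision.calibration(n); p,d=vision.grab_frame(n); cv2.imwrite('pics/'+f,p[:,:,::-1]); return c,p,d
def w2(c,p): # cam coords (x right,y up,-z) -> world
    T=np.linalg.inv(np.array(c['extrinsics'])); return (T@np.r_[p,1])[:3]
E
python3 - <<'E'
from h import *
o=telemetry.get_obs()
for k in o: print(k,np.round(o[k],3))
for n in ['scene','side','wrist']:
    c,p,d=grab(n,n+'0.png'); print(n,c['vfov'],c['cx'],c['cy'],[k for k in c]); print(np.round(c['extrinsics'],3))
print(telemetry.get_obs()['time'])
E
```

```text
time 0.0
joint_positions [ 1.179  0.69  -0.195  1.566  0.157  0.902 -0.215]
joint_velocities [ 0.     0.001 -0.     0.    -0.     0.001  0.   ]
joint_torque [-0.0000e+00 -5.3961e+01 -1.2660e+00 -1.5855e+01  9.0000e-03  9.0000e-03
  0.0000e+00]
eef_pos [ 0.258 -0.569  0.23 ]
ee_rot [ 1.986  0.431 -1.987]
force [-0.773 -0.067 -0.379]
wrist_torque [-0.024 -0.016 -0.005]
width 0.086
scene 55.962946827998785 275.2386601254604 205.28739815975302 ['vfov', 'cx', 'cy', 'extrinsics']
[[-0.852 -0.523 -0.005  0.524]
 [ 0.392 -0.645  0.656 -0.165]
 [-0.347  0.557  0.754 -0.929]
 [ 0.     0.     0.     1.   ]]
side 47.17144821877724 285.74469594784006 210.78000769285393 ['vfov', 'cx', 'cy', 'extrinsics']
[[-0.909 -0.416 -0.013  0.533]
 [ 0.252 -0.576  0.777 -0.111]
 [-0.331  0.703  0.629 -1.351]
 [ 0.     0.     0.     1.   ]]
wrist 71.04774398247383 276.0539471763319 208.8559025637073 ['vfov', 'cx', 'cy', 'extrinsics']
[[ 0.413 -0.911 -0.003 -0.624]
 [ 0.865  0.393 -0.313  0.042]
 [ 0.286  0.127  0.95  -0.381]
 [ 0.     0.     0.     1.   ]]
0.15
```

View pics/scene0.png

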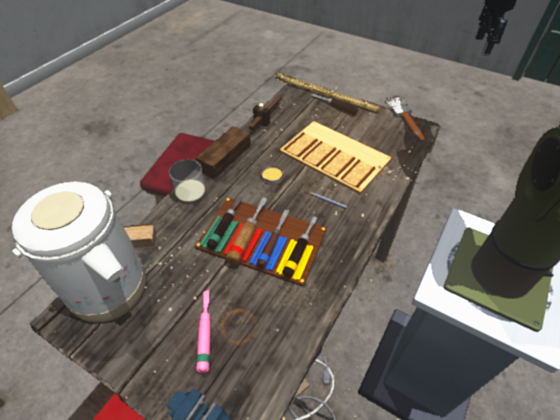

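View pics/side0.png

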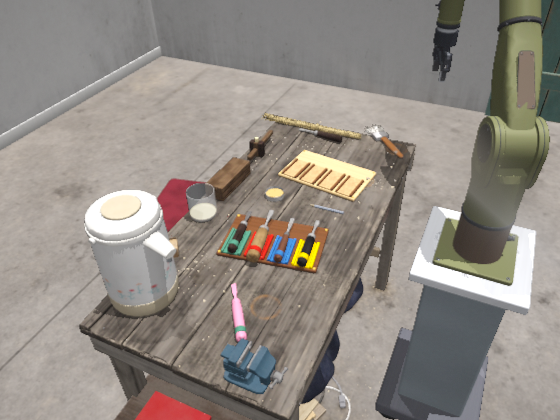

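```bash
python3 - <<'E'
from h import *
for n in ['scene','side']:
    c=vision.calibration(n)
    for l in ['red_chisel','yellow_chisel','blue_chisel','green_chisel','red_saddle','yellow_saddle','blue_saddle','green_saddle','dark_board','pale_rack']:
        for q in spotter.landmark_of(n,l)[:3]: print(n,l,round(q['score'],2),np.round(w2(c,q['location']),3))
print(telemetry.get_obs()['time'])
E
```

```text
scene red_chisel 0.73 [0.492 0.228 0.009]
scene red_chisel 0.56 [0.558 0.243 0.036]
scene yellow_chisel 0.59 [0.425 0.215 0.023]
scene blue_chisel 0.89 [0.491 0.232 0.024]
scene green_chisel 0.73 [0.491 0.491 0.009]
scene green_chisel 0.65 [0.624 0.244 0.029]
scene green_chisel 0.33 [0.628 0.252 0.01 ]
scene red_saddle 0.83 [0.561 0.241 0.014]
scene blue_saddle 0.62 [0.493 0.231 0.009]
scene blue_saddle 0.35 [0.623 0.244 0.025]
scene green_saddle 0.77 [0.628 0.248 0.011]
scene dark_board 0.64 [0.536 0.2   0.001]
scene pale_rack 0.89 [ 0.515 -0.185  0.002]
side red_chisel 0.89 [0.559 0.244 0.027]
side blue_chisel 0.85 [0.494 0.229 0.027]
side green_chisel 0.72 [0.483 0.488 0.013]
side green_chisel 0.54 [0.627 0.245 0.024]
side green_chisel 0.33 [0.427 0.217 0.022]
side red_saddle 0.5 [0.563 0.239 0.006]
side yellow_saddle 0.88 [0.426 0.216 0.01 ]
side blue_saddle 0.87 [0.495 0.229 0.011]
side blue_saddle 0.33 [0.426 0.216 0.023]
side green_saddle 0.66 [0.627 0.254 0.01 ]
side dark_board 0.8 [0.536 0.195 0.003]
side pale_rack 0.58 [ 0.517 -0.182 -0.001]
1.15
```

The scene and side views agree. From the robot outward the chisels are yellow (scene px 295,257), blue (268,247), red (243,238) and green (220,230). The pale rack is at about (335,155), and the pink decoy at (205,335). Next I'll get precise poses from depth.

```bash
cat >> h.py <<'E'
def cloud(c,d):
    h,w=d.shape; f=h/2/np.tan(np.radians(c['vfov'])/2)
    u,v=np.meshgrid(np.arange(w),np.arange(h))
    P=np.stack([(u-c['cx'])/f*d,-(v-c['cy'])/f*d,-d,np.ones_like(d)],-1)
    return (P@np.linalg.inv(np.array(c['extrinsics'])).T)[...,:3]
def proj(c,P):
    q=(np.c_[P,np.ones(len(P))]@np.array(c['extrinsics']).T); f=210/np.tan(np.radians(c['vfov'])/2)
    return np.c_[c['cx']+f*q[:,0]/-q[:,2], c['cy']-f*q[:,1]/-q[:,2]]
E
python3 - <<'E'
from h import *
for n in ['scene','side']:
    c,p,d=grab(n,n+'1.png'); W=cloud(c,d)
    for l in ['pale_rack','dark_board','yellow_chisel','blue_chisel','red_chisel','green_chisel']:
        for r in spotter.masks_of(n,l)[:2]:
            m=cv2.erode(r['region'].astype(np.uint8),np.ones((2,2)))>0
            P=W[m&(d>0)]; 
            if len(P)<20: continue
            z=np.percentile(P[:,2],[5,50,95]); (cx,cy),s,a=cv2.minAreaRect((P[:,:2]*1000).astype(np.float32))
            print(n,l,round(r['score'],2),len(P),np.round(z,3),'rect',np.round((cx,cy),1),np.round(s,1),round(a,1))
E
```

```text
scene pale_rack 0.78 3755 [0.007 0.012 0.019] rect [ 510.4 -178.6] [184.1 281.5] 82.7
scene dark_board 0.63 2004 [0.007 0.009 0.012] rect [529.1 201. ] [282.1 178.7] 9.6
scene dark_board 0.34 334 [0.011 0.017 0.02 ] rect [423. 219.] [54.8 97.8] 8.6
scene yellow_chisel 0.81 548 [0.022 0.036 0.041] rect [428.6 182.4] [ 25.2 184.4] 8.6
scene blue_chisel 0.79 303 [0.022 0.032 0.037] rect [493.8 192.9] [ 17.9 181.7] 9.1
scene red_chisel 0.93 678 [0.028 0.043 0.048] rect [561.5 198.3] [ 30.4 227.5] 10.0
scene green_chisel 0.89 710 [0.011 0.021 0.025] rect [501.9 466.9] [ 24.7 175.6] 35.3
scene green_chisel 0.62 343 [0.024 0.034 0.04 ] rect [624.1 217. ] [ 19.9 169. ] 8.2
side pale_rack 0.88 2445 [0.008 0.013 0.02 ] rect [ 507.6 -173.2] [181.8 284.3] 81.9
side dark_board 0.87 1508 [0.004 0.01  0.016] rect [531.1 201.1] [283.6 184. ] 9.9
side yellow_chisel 0.8 261 [0.025 0.038 0.042] rect [425.9 176.1] [ 22. 197.] 6.1
side blue_chisel 0.74 233 [0.02  0.031 0.039] rect [497.9 186.5] [ 19.8 196. ] 9.3
side red_chisel 0.67 458 [0.021 0.043 0.05 ] rect [560.8 208.7] [ 29.8 211.6] 9.6
side green_chisel 0.76 271 [0.022 0.034 0.041] rect [625.8 219.7] [ 22.9 169.9] 7.5
side green_chisel 0.59 412 [0.013 0.022 0.026] rect [484.6 493.5] [ 26.6 226.7] 32.3
```

```bash
python3 - <<'E'
from h import *
o=telemetry.get_obs(); M=R.from_rotvec(o['ee_rot']).as_matrix(); print(np.round(M,3))
c=vision.calibration('wrist'); T=np.linalg.inv(np.array(c['extrinsics'])); print('cam pos',T[:3,3],'look',-T[:3,2], 'in tool',M.T@(T[:3,3]-o['eef_pos']),M.T@-T[:3,2])
E
```

```text
[[ 0.     0.413 -0.911]
 [-0.    -0.911 -0.413]
 [-1.     0.     0.   ]]
cam pos [ 0.33113532 -0.53713202  0.37418176] look [-0.28563961 -0.12827717 -0.9497131 ] in tool [-0.14285008  0.00093076 -0.07970942] [ 0.94972499 -0.00126577  0.3130828 ]
```

```bash
python3 -m pendant '[[[-9,0,0],[-7.3,0,0]],[[-9,0,0],[-7.3,0,0]],[[-9,0,0],[-7.3,0,0]],[[-9,0,0],[-7.3,0,0]],[[-9,0,0],[-7.3,0,0]],[[-9,0,0],[-7.3,0,0]],[[-9,0,0],[-7.3,0,0]],[[-9,0,0],[-7.3,0,0]]]' 0.2; python3 -m pendant '[[[0,16,-40],[0,0,0]],[[0,16,-40],[0,0,0]],[[0,16,-40],[0,0,0]],[[0,16,-40],[0,0,0]],[[0,16,-40],[0,0,0]],[[0,16,-40],[0,0,0]],[[0,16,-40],[0,0,0]],[[0,16,-40],[0,0,0]],[[0,16,-40],[0,0,0]],[[0,16,-40],[0,0,0]],[[0,16,-40],[0,0,0]],[[0,16,-40],[0,0,0]],[[0,0,0],[0,0,0]],[[0,0,0],[0,0,0]]]'
```

```text
time: 2.65
eef_pos: [0.2572, -0.5682, 0.3044]
ee_rot: [1.272, 1.172, -1.274]
force: [-0.3, -0.5, -0.6]
width: 0.0509
time: 4.05
eef_pos: [0.4996, -0.093, 0.3049]
ee_rot: [1.275, 1.159, -1.273]
force: [-0.6, -1.9, 0.3]
width: 0.0516
```

```bash
python3 - <<'E'
from h import *
o=telemetry.get_obs(); M=R.from_rotvec(o['ee_rot']).as_matrix(); print(np.round(M,3))
c,p,d=grab('wrist','w1.png'); W=cloud(c,d)
np.savez('w1.npz',p=p,d=d,W=W,E=c['extrinsics'])
for q in spotter.landmark_of('wrist','pale_rack')[:2]: print(q['score'],w2(c,q['location']))
for r in spotter.masks_of('wrist','pale_rack')[:1]:
    m=r['region']&(d>0)
    P=W[m]; z=np.percentile(P[:,2],[2,50,98]); print(r['score'],z)
    (cx,cy),s,a=cv2.minAreaRect((P[:,:2]*1000).astype(np.float32)); print(cx,cy,s,a)
    # strips top
    t=P[(P[:,2]>0.0165)&(P[:,2]<.024)]; print(len(t)); 
    (cx,cy),s,a=cv2.minAreaRect((t[:,:2]*1000).astype(np.float32)); print('strips',cx,cy,s,a)
    im=np.uint8(np.clip(W[...,2]*1000*8,0,255)); cv2.imwrite('pics/w1z.png',im)
E
```

```text
[[ 0.005  0.996 -0.09 ]
 [-0.004 -0.09  -0.996]
 [-1.     0.005  0.003]]
0.95 [ 0.51518464 -0.1809652  -0.0023257 ]
0.92 [0.00834014 0.01275107 0.01974372]
513.6690063476562 -178.08700561523438 (185.06460571289062, 287.814697265625) 82.71173095703125
2595
strips 518.8709716796875 -146.25057983398438 (99.9042739868164, 261.8244323730469) 82.81591796875
```

View pics/w1.png

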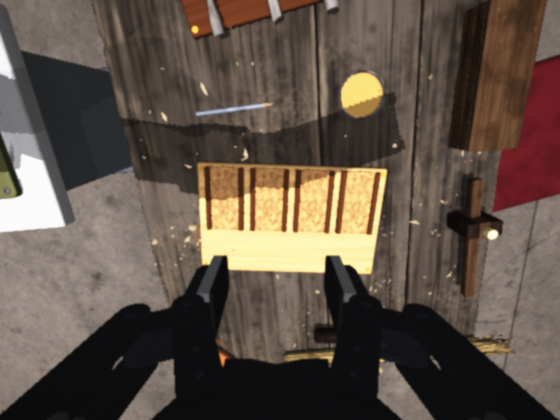

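View pics/w1z.png

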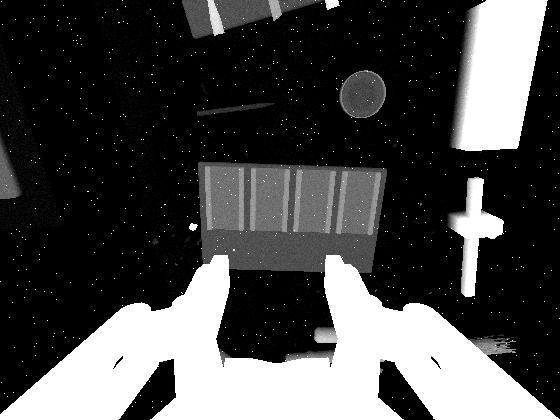

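The wrist view shows the pale rack at px (200–385, 165–270). The strips measure 262 x 100 mm, as they should, centred at (518.9, -146.3) with yaw -7.2°. Next I look at the dark board.

```bash
python3 -m pendant '[[[0,0,0],[-7.3,0,0]],[[0,0,0],[-7.3,0,0]],[[0,10,-38],[0,0,0]],[[0,10,-38],[0,0,0]],[[0,10,-38],[0,0,0]],[[0,10,-38],[0,0,0]],[[0,10,-38],[0,0,0]],[[0,10,-38],[0,0,0]],[[0,10,-38],[0,0,0]],[[0,10,-38],[0,0,0]],[[0,10,-38],[0,0,0]],[[0,10,-38],[0,0,0]],[[0,0,0],[0,0,0]],[[0,0,0],[0,0,0]]]'
python3 - <<'E'
from h import *
o=telemetry.get_obs(); M=R.from_rotvec(o['ee_rot']).as_matrix(); print(o['eef_pos'],np.round(M,3))
c,p,d=grab('wrist','w2.png'); W=cloud(c,d)
for l in ['dark_board','yellow_chisel','blue_chisel','red_chisel','green_chisel']:
    for q in spotter.landmark_of('wrist',l)[:2]: print(l,round(q['score'],2),np.round(w2(c,q['location']),4))
    for r in spotter.masks_of('wrist',l)[:2]:
        P=W[r['region']&(d>0)]
        if len(P)<30: continue
        (cx,cy),s,a=cv2.minAreaRect((P[:,:2]*1000).astype(np.float32)); print('  mask',round(r['score'],2),np.round([cx,cy],1),np.round(s,1),round(a,1),np.round(np.percentile(P[:,2],[5,95]),3))
B=W.reshape(-1,3)
# handle clouds: z>.024 near expected
for n,x,y in [('y',.426,.216),('b',.493,.229),('r',.560,.241),('g',.627,.248)]:
    t=B[(np.abs(B[:,0]-x)<.025)&(np.abs(B[:,1]-y)<.09)&(B[:,2]>.022)&(B[:,2]<.06)]
    (cx,cy),s,a=cv2.minAreaRect((t[:,:2]*1000).astype(np.float32)); print(n,len(t),cx,cy,s,a,np.percentile(t[:,2],98))
E
```

```text
time: 5.6
eef_pos: [0.5472, 0.278, 0.2963]
ee_rot: [1.107, 1.249, -1.133]
force: [-0.1, -0.8, 0.1]
width: 0.051
[0.54721275 0.27798692 0.29630221] [[-0.001  0.993  0.117]
 [-0.02   0.117 -0.993]
 [-1.    -0.003  0.02 ]]
dark_board 0.77 [ 0.5341  0.1964 -0.0012]
dark_board 0.5 [0.4251 0.2147 0.0264]
  mask 0.75 [532.6 196.1] [294.5 187.9] 9.2 [0.008 0.012]
yellow_chisel 0.87 [0.4228 0.2188 0.0297]
  mask 0.64 [432.7 205.3] [191.4  90.4] 69.9 [0.027 0.041]
blue_chisel 0.8 [0.4934 0.2275 0.0252]
  mask 0.73 [499.9 185.8] [ 25.3 195.5] 9.3 [0.021 0.037]
red_chisel 0.56 [0.5564 0.2432 0.0326]
  mask 0.93 [567.1 203.3] [ 35.8 217.3] 11.6 [0.031 0.048]
green_chisel 0.87 [0.6247 0.2425 0.0287]
  mask 0.66 [525.1 440.1] [ 23.8 112.8] 38.2 [0.011 0.024]
  mask 0.57 [629.3 226.8] [ 25.7 150.7] 11.0 [0.027 0.039]
y 1573 429.5970764160156 199.6002197265625 (28.38743782043457, 148.06842041015625) 8.715147972106934 0.04177461183563556
b 1201 499.6313171386719 211.24154663085938 (25.256038665771484, 145.55191040039062) 13.453573226928711 0.03830028556040327
r 2132 561.0007934570312 230.60015869140625 (35.55677032470703, 162.22286987304688) 10.713347434997559 0.04898294078315089
g 1421 628.5750122070312 229.5405731201172 (25.978958129882812, 145.8358917236328) 10.597596168518066 0.03976332444783115
```

View pics/w2.png

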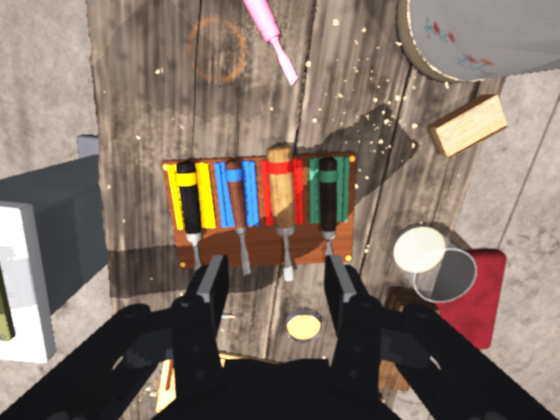

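The picture shows the four chisels left to right: yellow (190,200), blue (237,195), red (282,185) and green (328,195). They are slightly skewed in their troughs and red sits further toward its butt, so I'll measure each handle's axis and ends.

```bash
python3 - <<'E'
from h import *
o=telemetry.get_obs();c,p,d=grab('wrist','w2b.png'); B=cloud(c,d)
B=B[(d>0)].reshape(-1,3)
th=np.radians(9.4); ex=np.array([np.cos(th),np.sin(th)]); ey=np.array([-ex[1],ex[0]]); c0=np.array([.534,.1965])
L=(B[:,:2]-c0)@np.c_[ex,ey]*1000; z=B[:,2]*1000
ok=(np.abs(L[:,0])<140)&(np.abs(L[:,1])<90)
s=ok&(z>15.5)&(z<20.5)&(L[:,1]>-10)
(cx,cy),sz,a=cv2.minAreaRect(L[s].astype(np.float32)); print('strips local',np.percentile(L[s],[1,99],axis=0),cx,cy,sz,a)
for n,x in [('y',-102),('b',-34),('r',34),('g',102)]:
    t=(np.abs(L[:,0]-x)<28)&(np.abs(L[:,1]-30)<130)&(z>22)&(z<56)
    q=L[t]; zz=z[t]; rows=[]
    for y in range(-60,135,10):
        k=(q[:,1]>y-5)&(q[:,1]<y+5)
        if k.sum()>8: a,b=np.percentile(q[k,0],[3,97]); rows.append((y,(a+b)/2,b-a,zz[k].max()))
    rows=np.array(rows); print(n,'ymin/max',np.round(np.percentile(q[:,1],[.3,99.7]),1)); print(np.round(rows.T,1))
E
```

```text
strips local [[-130.24541045   -8.80949314]
 [ 129.19758886   87.23657246]] -0.6955718994140625 39.261749267578125 (262.1295471191406, 98.60979461669922) 0.17446652054786682
y ymin/max [-75.   93.5]
[[ -60.   -50.   -40.   -30.   -20.   -10.     0.    10.    20.    30.
    40.    50.    60.    70.    80.    90. ]
 [-106.4 -105.6 -104.8 -104.6 -103.4 -103.2 -102.9 -102.5 -102.  -102.1
  -101.5 -101.5 -101.3 -101.  -100.6 -100.5]
 [   7.5    5.7    6.     7.7   20.    21.3   22.3   23.1   22.7   23.7
    23.5   23.5   24.5   25.7   24.3   23.3]
 [  30.7   30.    31.8   33.    39.5   39.9   40.5   41.9   41.6   41.6
    41.3   41.5   43.5   43.5   43.1   42.3]]
b ymin/max [-78.7  92.1]
[[-60.  -50.  -40.  -30.  -20.  -10.    0.   10.   20.   30.   40.   50.
   60.   70.   80.   90. ]
 [-31.2 -31.3 -32.3 -32.  -32.2 -32.9 -32.6 -32.9 -33.5 -33.9 -33.9 -34.1
  -34.6 -34.9 -35.5 -35.3]
 [  9.7   7.8   6.4   6.5  14.3  15.3  16.3  18.3  19.2  20.6  21.2  21.1
   21.3  23.4  23.8  19.8]
 [ 23.3  24.4  25.5  26.4  31.5  31.8  32.8  33.5  35.2  35.7  36.7  37.2
   37.2  39.5  39.3  37.3]]
r ym
[... 201 characters left out ...]
 32.1
   31.3  31.   31.2  30.5  30.3  29.9]
 [  7.8   6.3   4.8   6.3  23.4  28.4  28.7  30.8  32.   33.2  32.4  32.7
   32.1  33.2  33.5  33.   33.7  29.8]
 [ 33.8  33.7  34.2  35.4  44.6  46.1  47.7  48.3  48.4  48.5  48.8  49.4
   48.7  48.6  51.   50.   49.2  47.6]]
g ymin/max [-61.1  89.5]
[[-60.  -50.  -40.  -30.  -20.  -10.    0.   10.   20.   30.   40.   50.
   60.   70.   80.   90. ]
 [100.6 100.4 100.6  99.4  99.2  99.1  98.8  98.3  97.9  97.7  97.5  97.4
   97.1  97.1  97.5  97.2]
 [ 10.9   7.6   6.6  18.9  18.9  21.8  21.6  22.3  22.5  22.3  22.2  21.8
   24.3  24.4  24.4  20.3]
 [ 26.9  27.8  29.8  36.3  37.2  37.8  38.6  39.6  39.2  39.4  39.9  40.2
   41.6  42.6  39.2  39.5]]
```

```bash
python3 - <<'E'
from h import *
im=cv2.imread('pics/w2b.png')[135:290,160:370]; cv2.imwrite('pics/w2c.png',cv2.resize(im,None,fx=3.8,fy=3.8,interpolation=cv2.INTER_CUBIC))
c=vision.calibration('wrist'); th=np.radians(9.4); ex=np.array([np.cos(th),np.sin(th)]); ey=np.array([-ex[1],ex[0]]); c0=np.array([.534,.1965])
for x,zz in [(31,.048)]:
  for y in [-103,-80,-20,-10,0,50,100,110,112]:
    P=np.r_[c0+ex*x/1000+ey*y/1000, .031]; print(y,(proj(c,P[None])[0]-[160,135])*3.8)
E
```

```text
-103 [476.17313492 554.87045229]
-80 [474.2012405  507.01289686]
-20 [468.74221009 374.52312006]
-10 [467.78504072 351.29277567]
0 [466.8135382  327.71456823]
50 [461.72932205 204.32147243]
100 [456.23362934  70.94190761]
110 [455.08068192  42.96006199]
112 [454.84783102  37.3088087 ]
```

View pics/w2c.png

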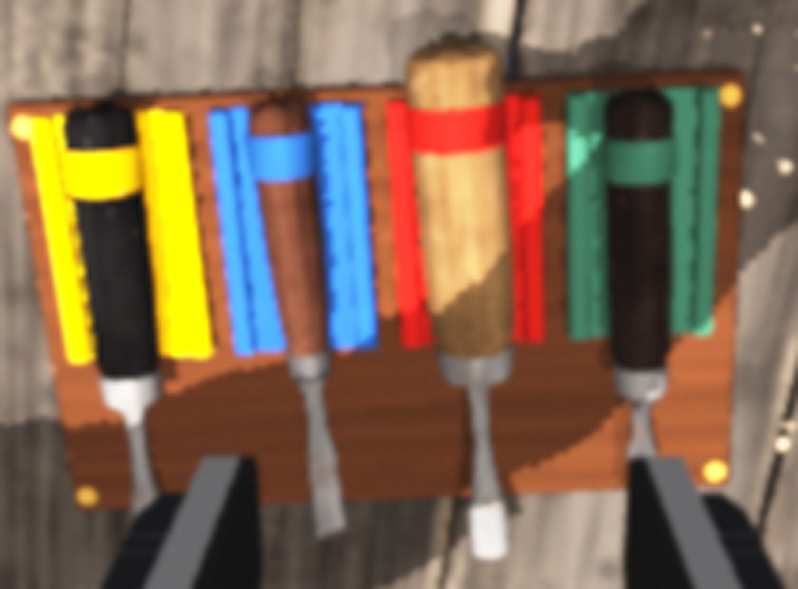

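Red's butt overhangs its trough (px 455,45). Handle midpoints agree with the networks to a few mm. Now a helper that gives the moves needed in tool axes.

```bash
cat > go.py <<'E'
import sys
from h import *
def go(x,y,z,phi):
    o=telemetry.get_obs(); M=R.from_rotvec(o['ee_rot']).as_matrix(); p=np.radians(phi)
    t=np.array([[0,np.cos(p),np.sin(p)],[0,np.sin(p),-np.cos(p)],[-1,0,0]])
    print('turn',np.round(np.degrees(R.from_matrix(M.T@t).as_rotvec()),2),'then shift',np.round(1000*t.T@(np.array([x,y,z])-o['eef_pos']),1),'shift in present axes',np.round(1000*M.T@(np.array([x,y,z])-o['eef_pos']),1),'F',np.round(o['force'],1),'w',round(float(o['width']),4),'q7',np.round(o['joint_positions'][-1],2),'t',round(o['time'],2))
go(*map(float,sys.argv[1:]))
E
python3 go.py .428 .214 .09 8.0
```

```text
turn [-1.19  1.02  0.15] then shift [ 206.9 -126.5   48.2] shift in present axes [ 208.1 -125.    47.1] F [-1.2 -0.8  0.2] w 0.0513 q7 -0.78 t 6.2
```

```bash
python3 -m pendant '[[[0,0,0],[-1.2,1,0.15]],[[35,-21,8],[0,0,0]],[[35,-21,8],[0,0,0]],[[35,-21,8],[0,0,0]],[[35,-21,8],[0,0,0]],[[35,-21,8],[0,0,0]],[[35,-21,8],[0,0,0]],[[0,0,0],[0,0,0]],[[0,0,0],[0,0,0]]]'; python3 go.py .428 .214 .022 8.0
```

```text
time: 7.1
eef_pos: [0.4291, 0.2157, 0.0824]
ee_rot: [1.117, 1.278, -1.09]
force: [0.7, 0.2, 0.3]
width: 0.0514
turn [ 0.22 -0.79 -0.51] then shift [60.4 -1.3  1.5] shift in present axes [60.4 -1.9  2.4] F [0.7 0.2 0.3] w 0.0514 q7 -1.12 t 7.1
```

```bash
python3 -m pendant '[[[0,-1.3,1.5],[0.2,-0.8,-0.5]],[[14,0,0],[0,0,0]],[[14,0,0],[0,0,0]],[[12,0,0],[0,0,0]],[[10,0,0],[0,0,0]],[[6,0,0],[0,0,0]],[[0,0,0],[0,0,0]],[[0,0,0],[0,0,0]]]'; python3 go.py .428 .214 .022 8.0; python3 -c "
from h import *
grab('wrist','w3.png')"
```

```text
time: 7.9
eef_pos: [0.4402, 0.2226, 0.0312]
ee_rot: [1.126, 1.266, -1.088]
force: [-0.3, -0.2, 0.6]
width: 0.051
turn [-0.13 -0.65 -1.15] then shift [  9.2 -13.2   6.8] shift in present axes [  8.8 -13.4   6.9] F [-0.3 -0.2  0.6] w 0.051 q7 -1.19 t 7.9
```

View pics/w3.png

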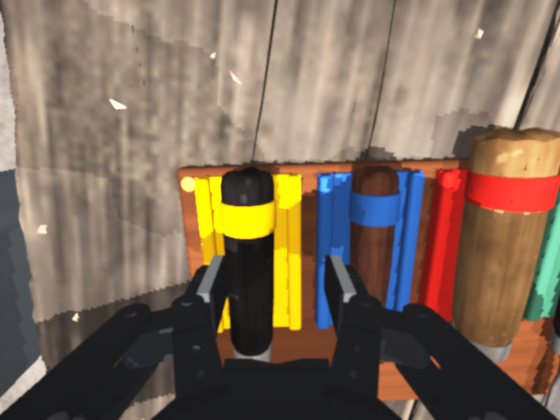

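```bash
python3 -c "
from h import *
o=telemetry.get_obs(); print(np.round(o['joint_positions'],3),np.round(o['joint_torque'],1))"; python3 -m pendant '[[[0,-7,3.5],[0,0,0]],[[0,-7,3.5],[0,-0.6,-1]],[[0,0,0],[0,0,0]],[[0,0,0],[0,0,0]]]'; python3 go.py .428 .214 .022 8.0;python3 -c "
from h import *
o=telemetry.get_obs(); print(np.round(o['joint_positions'],3))"
```

```text
[-0.458  0.88  -0.167  2.113  0.769  0.183 -1.186] [ -0.1 -49.2  -0.7  -3.4   0.   -0.1   0. ]
time: 8.35
eef_pos: [0.4262, 0.2127, 0.0319]
ee_rot: [1.109, 1.27, -1.106]
force: [-0.7, 0.7, 0.4]
width: 0.0512
turn [-0.15 -0.02 -0.11] then shift [ 9.9  2.  -1. ] shift in present axes [ 9.9  2.  -1. ] F [-0.7  0.7  0.4] w 0.0512 q7 -1.19 t 8.35
[-0.461  0.875 -0.161  2.143  0.771  0.178 -1.191]
```

```bash
python3 -m pendant '[[[4,2,-1],[0,0,0]],[[4,0,0],[0,0,0]],[[2,0,0],[0,0,0]],[[0,0,0],[0,0,0]]]'; python3 go.py .428 .214 .022 8.0
```

```text
time: 8.75
eef_pos: [0.4287, 0.2145, 0.021]
ee_rot: [1.11, 1.27, -1.106]
force: [-0.2, 0.0, -0.6]
width: 0.0512
turn [-0.16 -0.06 -0.15] then shift [-1.  -0.7  0.4] shift in present axes [-1.  -0.7  0.4] F [-0.2  0.  -0.6] w 0.0512 q7 -1.2 t 8.75
```

```bash
python3 -m pendant '[[[0,0,0],[0,0,0]],[[0,0,0],[0,0,0]],[[0,0,0],[0,0,0]],[[0,0,0],[0,0,0]],[[0,0,0],[0,0,0]],[[0,0,0],[0,0,0]]]' -1; python3 go.py .428 .214 .022 8.0; python3 -m pendant '[[[-5,0,0],[0,0,0]],[[-15,0,0],[0,0,0]],[[-20,0,0],[0,0,0]],[[-30,0,0],[0,0,0]],[[-30,0,0],[0,0,0]],[[0,0,0],[0,0,0]]]';  python3 go.py .620 -.159 .12 -7.2; python3 -c "
from h import *
grab('wrist','w4.png')"
```

```text
time: 9.35
eef_pos: [0.4284, 0.2145, 0.0211]
ee_rot: [1.109, 1.27, -1.106]
force: [0.7, 0.8, 0.0]
width: 0.0244
turn [-0.16 -0.05 -0.13] then shift [-0.9 -0.5  0.4] shift in present axes [-0.9 -0.4  0.4] F [0.7 0.8 0. ] w 0.0244 q7 -1.2 t 9.35
time: 9.95
eef_pos: [0.4273, 0.2137, 0.1251]
ee_rot: [1.105, 1.27, -1.108]
force: [1.3, 0.2, -0.8]
width: 0.0246
turn [15.12  0.11  0.  ] then shift [  5.1 237.9 345.6] shift in present axes [  5.8 139.5 395.7] F [ 1.3  0.2 -0.8] w 0.0246 q7 -1.07 t 9.95
```

View pics/w4.png

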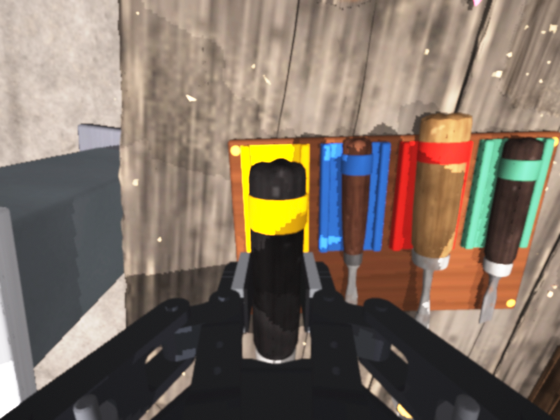

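Yellow is held and level (px 275,250), and the other three are untouched.

```bash
python3 -m pendant '[[[0,0,0],[7.5,0,0]],[[0,0,0],[7.6,0,0]],[[0,24,34],[0,0,0]],[[0,24,34],[0,0,0]],[[0,24,34],[0,0,0]],[[0,24,34],[0,0,0]],[[0,24,34],[0,0,0]],[[0,24,34],[0,0,0]],[[0,24,34],[0,0,0]],[[0,24,34],[0,0,0]],[[0,24,34],[0,0,0]],[[0,24,34],[0,0,0]],[[0,0,0],[0,0,0]],[[0,0,0],[0,0,0]]]';python3 go.py .620 -.159 .06 -7.2
```

```text
time: 11.4
eef_pos: [0.6183, -0.1703, 0.1059]
ee_rot: [1.283, 1.158, -1.326]
force: [-0.6, 1.6, -0.6]
width: 0.0243
turn [-0.09  0.67  1.42] then shift [ 45.9   0.3 -11.4] shift in present axes [ 45.7   1.4 -11.9] F [-0.6  1.6 -0.6] w 0.0243 q7 -0.42 t 11.4
```

```bash
python3 -m pendant '[[[0,0,-6],[0,0.6,1.4]],[[0,0,-6],[0,0,0]],[[12,0,0],[0,0,0]],[[12,0,0],[0,0,0]],[[12,0,0],[0,0,0]],[[9,0,0],[0,0,0]],[[0,0,0],[0,0,0]],[[0,0,0],[0,0,0]]]';python3 go.py .620 -.159 .0215 -7.2; python3 -c "
from h import *
grab('wrist','w5.png')
o=telemetry.get_obs(); print(np.round(o['joint_positions'],3))"
```

```text
time: 12.2
eef_pos: [0.6156, -0.1535, 0.052]
ee_rot: [1.291, 1.157, -1.306]
force: [0.4, 0.3, -0.3]
width: 0.0244
turn [0.32 0.1  0.59] then shift [30.5  5.1  4.9] shift in present axes [30.5  5.4  4.9] F [ 0.4  0.3 -0.3] w 0.0244 q7 -0.48 t 12.2
[ 0.417  0.976 -0.462  1.634  0.619  0.694 -0.481]
```

View pics/w5.png

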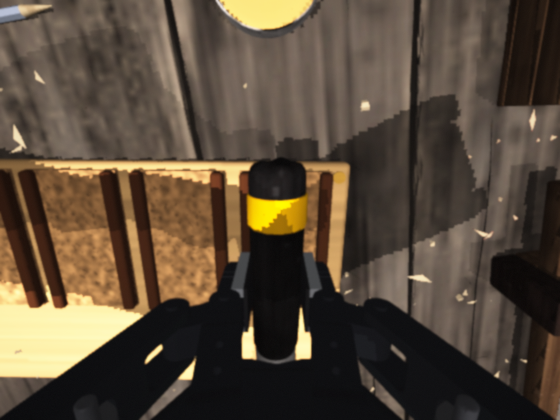

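```bash
python3 -m pendant '[[[0,5,5],[0.3,0,0.6]],[[8,0,0],[0,0,0]],[[8,0,0],[0,0,0]],[[0,0,0],[0,0,0]]]';python3 go.py .620 -.159 .0215 -7.2
```

```text
time: 12.65
eef_pos: [0.6214, -0.1608, 0.0362]
ee_rot: [1.302, 1.141, -1.301]
force: [-0.8, 0.0, -1.4]
width: 0.0245
turn [-0.1   0.14 -0.23] then shift [14.7 -1.6 -1.6] shift in present axes [14.7 -1.6 -1.6] F [-0.8  0.  -1.4] w 0.0245 q7 -0.49 t 12.65
```

```bash
python3 -m pendant '[[[5,-1.6,-1.6],[0,0,0]],[[5,0,0],[0,0,0]],[[3,0,0],[0,0,0]],[[1.5,0,0],[0,0,0]],[[0,0,0],[0,0,0]]]';python3 go.py .620 -.159 .0215 -7.2
```

```text
time: 13.15
eef_pos: [0.62, -0.1584, 0.0213]
ee_rot: [1.302, 1.142, -1.301]
force: [0.1, -0.9, -0.6]
width: 0.0244
turn [-0.08  0.15 -0.22] then shift [-0.2  0.1  0.6] shift in present axes [-0.2  0.1  0.6] F [ 0.1 -0.9 -0.6] w 0.0244 q7 -0.51 t 13.15
```

Right on target. I open to about 51 mm, rise and look.

```bash
python3 -m pendant '[[[0,0,0],[0,0,0]],[[0,0,0],[0,0,0]],[[0,0,0],[0,0,0]],[[0,0,0],[0,0,0]],[[-10,0,0],[0,0,0]],[[-20,0,0],[0,0,0]],[[-30,0,0],[0,0,0]],[[-30,0,0],[0,0,0]],[[0,0,0],[0,0,0]]]' 0.2;python3 go.py .495 .2245 .12 11.1; python3 -c "
from h import *
grab('wrist','w6.png')"
```

```text
time: 14.05
eef_pos: [0.6201, -0.1576, 0.1163]
ee_rot: [1.302, 1.142, -1.299]
force: [1.3, -0.2, 0.3]
width: 0.0507
turn [-18.34   0.15  -0.23] then shift [  -3.7  -49.2 -399. ] shift in present axes [  -5.1 -172.2 -363.3] F [ 1.3 -0.2  0.3] w 0.0507 q7 -0.44 t 14.05
```

View pics/w6.png

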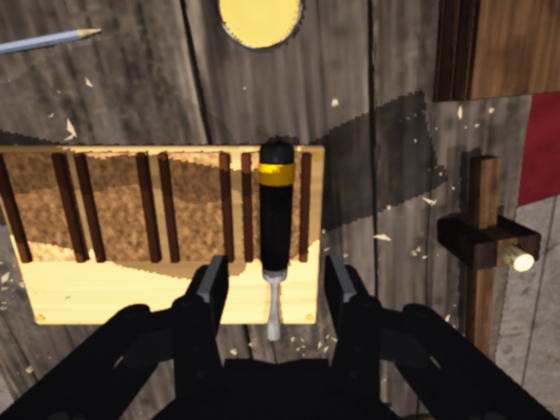

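Yellow lies centred in the farthest trough (px 276,205). Next, blue.

```bash
python3 -m pendant '[[[0,0,0],[-6.1,0,0]],[[0,0,0],[-6.1,0,0]],[[0,0,0],[-6.1,0,-0.2]],[[0,-5,-39],[0,0,0]],[[0,-5,-39],[0,0,0]],[[0,-5,-39],[0,0,0]],[[0,-5,-39],[0,0,0]],[[0,-5,-39],[0,0,0]],[[0,-5,-39],[0,0,0]],[[0,-5,-39],[0,0,0]],[[0,-5,-39],[0,0,0]],[[0,-5,-39],[0,0,0]],[[0,-5,-39],[0,0,0]],[[0,0,0],[0,0,0]],[[0,0,0],[0,0,0]]]';python3 go.py .495 .2245 .06 11.1
```

```text
time: 15.6
eef_pos: [0.4793, 0.2231, 0.1034]
ee_rot: [1.046, 1.309, -1.076]
force: [0.3, -0.6, 0.4]
width: 0.0515
turn [0.46 0.2  1.19] then shift [43.4 15.7  1.6] shift in present axes [43.  16.6  1.6] F [ 0.3 -0.6  0.4] w 0.0515 q7 -0.95 t 15.6
```

```bash
python3 -m pendant '[[[10,8,1],[0.4,0.2,1.1]],[[10,7,1],[0,0,0]],[[10,0,0],[0,0,0]],[[10,0,0],[0,0,0]],[[0,0,0],[0,0,0]]]';python3 go.py .495 .2245 .021 11.1
```

```text
time: 16.1
eef_pos: [0.4951, 0.2194, 0.0592]
ee_rot: [1.064, 1.294, -1.073]
force: [-0.2, -0.3, -0.6]
width: 0.051
turn [-0.22  0.17  0.27] then shift [38.2  0.9 -5. ] shift in present axes [38.2  1.  -5.1] F [-0.2 -0.3 -0.6] w 0.051 q7 -1.0 t 16.1
```

```bash
python3 -m pendant '[[[8,0.5,-5],[0,0,0]],[[8,0,0],[0,0,0]],[[8,0,0],[0,0,0]],[[6,0,0],[0,0,0]],[[0,0,0],[0,0,0]]]';python3 go.py .495 .2245 .020 11.1;  python3 -c "
from h import *
grab('wrist','w7.png')"
```

```text
time: 16.6
eef_pos: [0.4941, 0.2246, 0.0264]
ee_rot: [1.063, 1.294, -1.074]
force: [0.6, -0.4, -0.1]
width: 0.0511
turn [-0.22  0.17  0.32] then shift [6.4 0.9 0.3] shift in present axes [6.4 0.9 0.2] F [ 0.6 -0.4 -0.1] w 0.0511 q7 -1.04 t 16.6
```

View pics/w7.png

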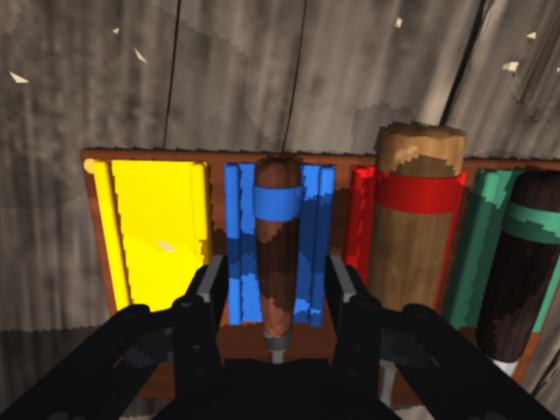

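```bash
python3 -m pendant '[[[4,0.9,0],[0,0,0]],[[2.5,0,0],[0,0,0]],[[0,0,0],[0,0,0]]]';python3 go.py .495 .2245 .020 11.1; python3 -m pendant '[[[0,0,0],[0,0,0]],[[0,0,0],[0,0,0]],[[0,0,0],[0,0,0]],[[0,0,0],[0,0,0]],[[0,0,0],[0,0,0]],[[0,0,0],[0,0,0]]]' -1; python3 go.py .495 .2245 .020 11.1; python3 -m pendant '[[[-5,0,0],[0,0,0]],[[-15,0,0],[0,0,0]],[[-20,0,0],[0,0,0]],[[-30,0,0],[0,0,0]],[[-30,0,0],[0,0,0]],[[0,0,0],[0,0,0]]]';  python3 go.py .5526 -.1506 .12 -7.2; python3 -c "
from h import *
grab('wrist','w8.png')"
```

```text
time: 16.95
eef_pos: [0.4956, 0.2252, 0.0203]
ee_rot: [1.065, 1.294, -1.072]
force: [0.3, 0.9, 0.1]
width: 0.0512
turn [-0.22  0.13  0.23] then shift [ 0.3 -0.8  0.5] shift in present axes [ 0.3 -0.7  0.5] F [0.3 0.9 0.1] w 0.0512 q7 -1.05 t 16.95
time: 17.55
eef_pos: [0.4959, 0.2252, 0.0209]
ee_rot: [1.065, 1.293, -1.072]
force: [-1.0, -0.4, 0.0]
width: 0.0189
turn [-0.24  0.11  0.18] then shift [ 0.9 -1.   0.5] shift in present axes [ 0.9 -1.   0.5] F [-1.  -0.4  0. ] w 0.0189 q7 -1.05 t 17.55
time: 18.15
eef_pos: [0.4952, 0.2251, 0.1245]
ee_rot: [1.062, 1.295, -1.074]
force: [0.5, 1.3, -1.5]
width: 0.0187
turn [18.12  0.23  0.33] then shift [  4.5 104.  365.6] shift in present axes [  5.8 -14.8 379.8] F [ 0.5  1.3 -1.5] w 0.0187 q7 -0.92 t 18.15
```

View pics/w8.png

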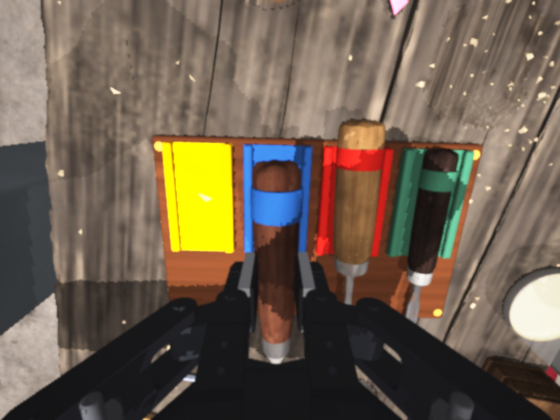

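```bash
python3 -m pendant '[[[0,0,0],[6,0,0.1]],[[0,0,0],[6,0.1,0.1]],[[0,0,0],[6.1,0.1,0.1]],[[0,10.4,35.5],[0,0,0]],[[0,10.4,35.5],[0,0,0]],[[0,10.4,35.5],[0,0,0]],[[0,10.4,35.5],[0,0,0]],[[0,10.4,35.5],[0,0,0]],[[0,10.4,35.5],[0,0,0]],[[0,10.4,35.5],[0,0,0]],[[0,10.4,35.5],[0,0,0]],[[0,10.4,35.5],[0,0,0]],[[0,10.4,35.5],[0,0,0]],[[0,0,0],[0,0,0]],[[0,0,0],[0,0,0]]]';python3 go.py .5526 -.1506 .06 -7.2
```

```text
time: 19.7
eef_pos: [0.541, -0.1574, 0.1071]
ee_rot: [1.288, 1.158, -1.332]
force: [0.5, 0.2, 0.4]
width: 0.0191
turn [-0.48  0.52  1.59] then shift [47.1 10.7 -8.2] shift in present axes [46.7 11.9 -8.7] F [0.5 0.2 0.4] w 0.0191 q7 -0.52 t 19.7
```

```bash
python3 -m pendant '[[[10,5,-4],[-0.4,0.5,1.5]],[[10,5,-4],[0,0,0]],[[10,0,0],[0,0,0]],[[10,0,0],[0,0,0]],[[0,0,0],[0,0,0]]]';python3 go.py .5526 -.1506 .0215 -7.2
```

```text
time: 20.2
eef_pos: [0.5502, -0.1467, 0.0623]
ee_rot: [1.296, 1.155, -1.303]
force: [-0.3, 1.2, -0.3]
width: 0.0191
turn [ 0.22 -0.03  0.39] then shift [40.8  2.8  3.6] shift in present axes [40.7  3.1  3.6] F [-0.3  1.2 -0.3] w 0.0191 q7 -0.58 t 20.2
```

```bash
python3 -m pendant '[[[8,2.8,3.5],[0.2,0,0.4]],[[8,0,0],[0,0,0]],[[8,0,0],[0,0,0]],[[6,0,0],[0,0,0]],[[0,0,0],[0,0,0]]]';python3 go.py .5526 -.1506 .0215 -7.2
```

```text
time: 20.7
eef_pos: [0.5529, -0.1507, 0.0296]
ee_rot: [1.301, 1.147, -1.3]
force: [-0.1, -0.6, -0.5]
width: 0.0188
turn [ 0.02 -0.01 -0.03] then shift [ 8.1 -0.3 -0. ] shift in present axes [ 8.1 -0.3 -0. ] F [-0.1 -0.6 -0.5] w 0.0188 q7 -0.61 t 20.7
```

```bash
python3 -m pendant '[[[4,0,0],[0,0,0]],[[3,0,0],[0,0,0]],[[1,0,0],[0,0,0]],[[0,0,0],[0,0,0]]]';python3 go.py .5526 -.1506 .0215 -7.2; python3 -m pendant '[[[0,0,0],[0,0,0]],[[0,0,0],[0,0,0]],[[0,0,0],[0,0,0]],[[0,0,0],[0,0,0]],[[-10,0,0],[0,0,0]],[[-20,0,0],[0,0,0]],[[-30,0,0],[0,0,0]],[[-30,0,0],[0,0,0]],[[0,0,0],[0,0,0]]]' 0.2;python3 go.py .5585 .246 .12 11.3; python3 -c "
from h import *
grab('wrist','w9.png')"
```

```text
time: 21.1
eef_pos: [0.5533, -0.1507, 0.0213]
ee_rot: [1.302, 1.146, -1.3]
force: [0.4, 0.6, -1.2]
width: 0.0195
turn [ 0.02 -0.02 -0.08] then shift [-0.2 -0.7 -0. ] shift in present axes [-0.2 -0.7 -0. ] F [ 0.4  0.6 -1.2] w 0.0195 q7 -0.62 t 21.1
time: 22.0
eef_pos: [0.5536, -0.1503, 0.1173]
ee_rot: [1.302, 1.146, -1.298]
force: [-0.6, 0.2, 0.3]
width: 0.051
turn [-1.843e+01 -1.000e-02 -1.400e-01] then shift [  -2.7   82.5 -387.6] shift in present axes [  -2.7  -44.3 -393.8] F [-0.6  0.2  0.3] w 0.051 q7 -0.52 t 22.0
```

View pics/w9.png

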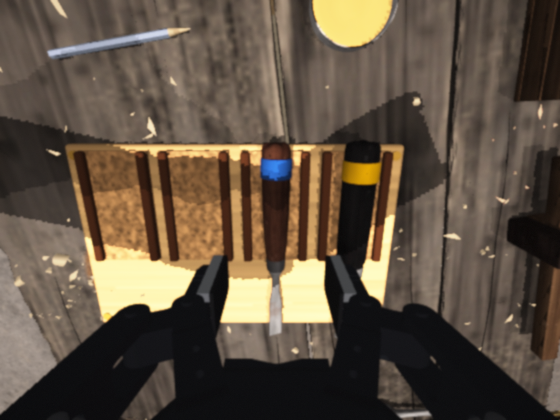

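Blue is placed well (px 276,215). Next, red, with the opening a little wider.

```bash
python3 -m pendant '[[[0,0,0],[-6.1,0,0]],[[0,0,0],[-6.1,0,0]],[[0,0,0],[-6.1,0,-0.1]],[[0,9,-37.5],[0,0,0]],[[0,9,-37.5],[0,0,0]],[[0,9,-37.5],[0,0,0]],[[0,9,-37.5],[0,0,0]],[[0,9,-37.5],[0,0,0]],[[0,9,-37.5],[0,0,0]],[[0,9,-37.5],[0,0,0]],[[0,9,-37.5],[0,0,0]],[[0,9,-37.5],[0,0,0]],[[0,9,-37.5],[0,0,0]],[[0,0,0],[0,0,0]],[[0,0,0],[0,0,0]]]' 0.3;python3 go.py .5585 .246 .07 11.3
```

```text
time: 23.55
eef_pos: [0.5563, 0.2433, 0.1025]
ee_rot: [1.044, 1.311, -1.078]
force: [0.6, -1.6, -0.6]
width: 0.0558
turn [0.29 0.21 1.36] then shift [32.5  2.7 -2.2] shift in present axes [32.4  3.4 -2.3] F [ 0.6 -1.6 -0.6] w 0.0558 q7 -0.83 t 23.55
```

```bash
python3 -m pendant '[[[8,2.7,-2.2],[0.3,0.2,1.3]],[[8,0,0],[0,0,0]],[[8,0,0],[0,0,0]],[[6,0,0],[0,0,0]],[[0,0,0],[0,0,0]]]';python3 go.py .5585 .246 .0225 11.3;  python3 -c "
from h import *
grab('wrist','w10.png')"
```

```text
time: 24.05
eef_pos: [0.5578, 0.2406, 0.0688]
ee_rot: [1.06, 1.294, -1.071]
force: [-0.1, 0.2, -1.4]
width: 0.0555
turn [-0.23  0.25  0.3 ] then shift [46.3  1.7 -5.2] shift in present axes [46.2  1.9 -5.4] F [-0.1  0.2 -1.4] w 0.0555 q7 -0.89 t 24.05
```

View pics/w10.png

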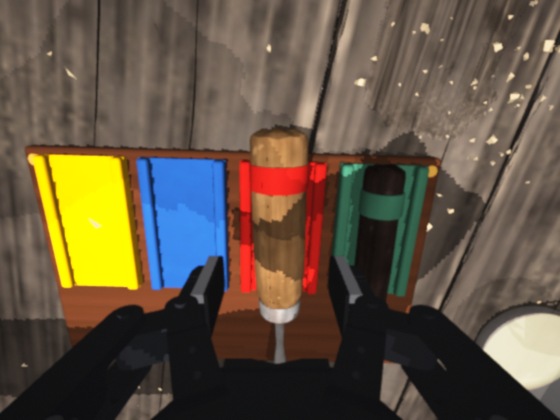

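```bash
python3 - <<'E'
from h import *
c,p,d=grab('wrist','w10b.png'); W=cloud(c,d)
for n in ['wrist','scene','side']:
    cc=vision.calibration(n) 
    if n!='wrist': grab(n,'tmp_%s.png'%n)
    for q in spotter.landmark_of(n,'red_chisel')[:2]: print(n,round(q['score'],2),np.round(w2(cc,q['location']),4))
th=np.radians(11.3); ex=np.array([np.cos(th),np.sin(th)]); ey=np.array([-ex[1],ex[0]])
# points at picture positions along the axis
for v in range(124,345,4):
    P=W[v,270:287]; dd=d[v,270:287]; P=P[dd>0]
    q=np.median(P,axis=0); print(v,np.round((q[:2]-[.5585,.246])@np.c_[ex,ey]*1000,1),round(q[2]*1000,1),p[v,279])
E
```

```text
wrist 0.63 [0.5567 0.2435 0.0331]
scene 0.85 [0.5563 0.2456 0.0355]
side 0.58 [0.5597 0.2446 0.0251]
124 [-0.7 66. ] -0.4 [98 85 75]
128 [-0.9 64.5] 23.5 [54 39 24]
132 [-0.9 63.5] 43.3 [99 69 41]
136 [-0.7 61.5] 45.9 [133  92  55]
140 [-0.7 59.6] 47.2 [187 131  78]
144 [-0.7 57.5] 47.5 [191 133  79]
148 [-0.7 55.3] 47.7 [193 137  80]
152 [-0.7 53. ] 47.2 [200 143  85]
156 [-0.7 51. ] 47.6 [183 129  77]
160 [-0.7 48.7] 47.6 [182 128  76]
164 [-0.7 46.4] 47.4 [184 129  77]
168 [-0.7 44.3] 48.5 [225  59  41]
172 [-0.7 42.2] 48.7 [250  43  35]
176 [-0.8 39.8] 48.9 [250  44  34]
180 [-0.7 37.7] 48.8 [249  43  34]
184 [-0.8 35.2] 48.7 [249  42  34]
188 [-0.7 32.9] 48.8 [248  43  34]
192 [-0.7 30.8] 48.9 [248  41  33]
196 [-0.8 27.9] 47.3 [206 132  80]
200 [-0.8 25.4] 47.4 [193 139  84]
204 [-0.8 22.9] 47.6 [195 140  84]
208 [-0.7 20.7] 47.4 [197 142  87]
212 [-0.8 18. ] 47.3 [201 146  89]
216 [-0.8 15.5] 47.4 [205 150  91]
220 [-0.8 13.1] 47.6 [186 134  81]
224 [-0.8 10.5] 47.6 [87 61 38]
228 [-0.8  7.7] 47.2 [86 60 38]
232 [-0.8  5.1] 47.2 [87 61 38]
236 [-0.8  2.6] 47.3 [85 61 38]
240 [
[... 287 characters left out ...]
[ -0.9 -22.4] 46.6 [220 164 102]
276 [ -0.9 -25.5] 46.6 [208 152  93]
280 [ -0.9 -28.7] 46.2 [201 146  87]
284 [ -0.9 -31.6] 46.4 [198 143  87]
288 [ -0.8 -34.6] 46.0 [192 138  83]
292 [ -1.  -37.4] 46.3 [185 132  78]
296 [ -0.9 -40.9] 46.0 [194 140  85]
300 [ -1.  -43.9] 46.0 [178 126  74]
304 [ -1.  -47.8] 44.5 [174 121  70]
308 [ -1. -52.] 43.8 [172 139 112]
312 [ -1.  -54.4] 44.6 [234 227 223]
316 [ -1. -58.] 43.8 [227 215 209]
320 [ -1.  -61.4] 43.8 [212 196 187]
324 [ -0.6 -74.6] 32.3 [113 106 102]
328 [ -0.6 -79. ] 32.0 [112 107 104]
332 [ -4.  -99.3] 10.8 [112 107 105]
336 [  -4.  -103.6] 11.0 [110 106 103]
340 [  -3.9 -107.5] 10.5 [106  99  95]
344 [  -3.9 -111. ] 11.2 [107 102  99]
```

```bash
python3 -m pendant '[[[8,1.5,-5],[-0.2,0.2,0.3]],[[8,0,0],[0,0,0]],[[8,0,0],[0,0,0]],[[8,0,0],[0,0,0]],[[6,0,0],[0,0,0]],[[0,0,0],[0,0,0]]]';python3 go.py .558 .246 .0225 11.3
```

```text
time: 25.0
eef_pos: [0.5587, 0.2481, 0.0286]
ee_rot: [1.064, 1.296, -1.059]
force: [-0.1, 0.0, 0.2]
width: 0.0554
turn [ 0.09 -0.05 -0.15] then shift [ 6.1 -1.1  1.9] shift in present axes [ 6.1 -1.1  1.9] F [-0.1  0.   0.2] w 0.0554 q7 -0.93 t 25.0
```

```bash
python3 -m pendant '[[[3,-1,1.5],[0,0,0]],[[3,0,0],[0,0,0]],[[0,0,0],[0,0,0]]]';python3 go.py .558 .246 .0225 11.3; python3 -m pendant '[[[0,0,0],[0,0,0]],[[0,0,0],[0,0,0]],[[0,0,0],[0,0,0]],[[0,0,0],[0,0,0]],[[0,0,0],[0,0,0]],[[0,0,0],[0,0,0]]]' -1; python3 go.py .558 .246 .0225 11.3; python3 -m pendant '[[[-5,0,0],[0,0,0]],[[-15,0,0],[0,0,0]],[[-20,0,0],[0,0,0]],[[-30,0,0],[0,0,0]],[[-30,0,0],[0,0,0]],[[0,0,0],[0,0,0]]]';  python3 go.py .4852 -.142 .12 -7.2; python3 -c "
from h import *
grab('wrist','w11.png')"
```

```text
time: 25.3
eef_pos: [0.558, 0.2462, 0.022]
ee_rot: [1.064, 1.296, -1.059]
force: [0.8, 0.8, 0.2]
width: 0.0555
turn [ 0.08 -0.05 -0.15] then shift [-0.5 -0.1  0.2] shift in present axes [-0.5 -0.1  0.2] F [0.8 0.8 0.2] w 0.0555 q7 -0.93 t 25.3
time: 25.9
eef_pos: [0.5584, 0.2462, 0.0228]
ee_rot: [1.065, 1.295, -1.059]
force: [0.3, 0.5, -1.1]
width: 0.0321
turn [ 0.06 -0.06 -0.2 ] then shift [ 0.3 -0.4  0.1] shift in present axes [ 0.3 -0.4  0.1] F [ 0.3  0.5 -1.1] w 0.0321 q7 -0.93 t 25.9
time: 26.5
eef_pos: [0.5576, 0.2465, 0.13]
ee_rot: [1.064, 1.296, -1.058]
force: [0.7, 1.4, 0.1]
width: 0.0318
turn [18.62 -0.11 -0.17] then shift [ 10.  -23.2 394.5] shift in present axes [   9.  -147.9  366.5] F [0.7 1.4 0.1] w 0.0318 q7 -0.84 t 26.5
```

View pics/w11.png

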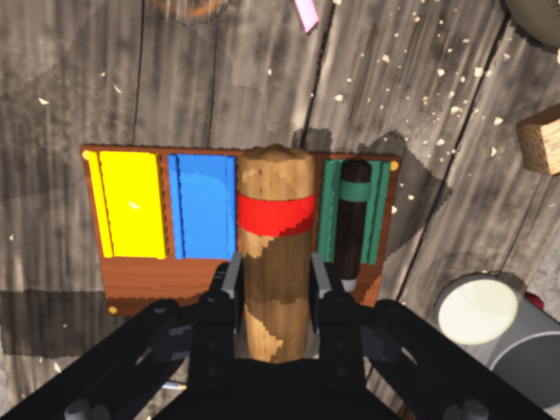

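```bash
python3 -m pendant '[[[0,0,0],[6.2,0,0]],[[0,0,0],[6.2,0,0]],[[0,0,0],[6.2,0,0]],[[0,-2,38.5],[0,0,0]],[[0,-2,38.5],[0,0,0]],[[0,-2,38.5],[0,0,0]],[[0,-2,38.5],[0,0,0]],[[0,-2,38.5],[0,0,0]],[[0,-2,38.5],[0,0,0]],[[0,-2,38.5],[0,0,0]],[[0,-2,38.5],[0,0,0]],[[0,-2,38.5],[0,0,0]],[[0,-2,38.5],[0,0,0]],[[0,0,0],[0,0,0]],[[0,0,0],[0,0,0]]]';python3 go.py .4852 -.142 .065 -7.2
```

```text
time: 28.05
eef_pos: [0.4723, -0.1485, 0.1209]
ee_rot: [1.3, 1.154, -1.324]
force: [0.6, 0.7, -0.1]
width: 0.0322
turn [-0.64  0.15  1.03] then shift [55.9 12.  -8.1] shift in present axes [55.6 12.9 -8.3] F [ 0.6  0.7 -0.1] w 0.0322 q7 -0.6 t 28.05
```

```bash
python3 -m pendant '[[[10,6,-4],[-0.6,0.1,1]],[[12,6,-4],[0,0,0]],[[12,0,0],[0,0,0]],[[12,0,0],[0,0,0]],[[8,0,0],[0,0,0]],[[0,0,0],[0,0,0]]]';python3 go.py .4852 -.142 .023 -7.2
```

```text
time: 28.65
eef_pos: [0.4871, -0.1357, 0.0627]
ee_rot: [1.296, 1.154, -1.297]
force: [-0.3, 0.3, -0.4]
width: 0.0322
turn [ 0.42 -0.1   0.13] then shift [39.7 -1.1  6.5] shift in present axes [39.6 -1.   6.6] F [-0.3  0.3 -0.4] w 0.0322 q7 -0.7 t 28.65
```

```bash
python3 -m pendant '[[[8,-1,6],[0.4,0,0]],[[8,0,0],[0,0,0]],[[8,0,0],[0,0,0]],[[6,0,0],[0,0,0]],[[0,0,0],[0,0,0]]]';python3 go.py .4852 -.142 .023 -7.2
```

```text
time: 29.15
eef_pos: [0.486, -0.1412, 0.0304]
ee_rot: [1.302, 1.15, -1.301]
force: [0.6, 0.1, -0.6]
width: 0.032
turn [ 0.04 -0.11  0.09] then shift [ 7.4 -0.7  0.9] shift in present axes [ 7.4 -0.7  0.9] F [ 0.6  0.1 -0.6] w 0.032 q7 -0.75 t 29.15
```

```bash
python3 -m pendant '[[[4,-0.7,0.9],[0,0,0]],[[2.5,0,0],[0,0,0]],[[1,0,0],[0,0,0]],[[0,0,0],[0,0,0]]]';python3 go.py .4852 -.142 .023 -7.2; python3 -m pendant '[[[0,0,0],[0,0,0]],[[0,0,0],[0,0,0]],[[0,0,0],[0,0,0]],[[0,0,0],[0,0,0]],[[-10,0,0],[0,0,0]],[[-20,0,0],[0,0,0]],[[-30,0,0],[0,0,0]],[[-30,0,0],[0,0,0]],[[0,0,0],[0,0,0]]]' 0.3;python3 go.py .6258 .241 .12 10.3; python3 -c "
from h import *
grab('wrist','w12.png')"
```

```text
time: 29.55
eef_pos: [0.4855, -0.1421, 0.0227]
ee_rot: [1.302, 1.149, -1.3]
force: [-0.8, -0.1, -0.7]
width: 0.0324
turn [ 0.03 -0.11  0.04] then shift [-0.3 -0.3 -0.1] shift in present axes [-0.3 -0.3 -0.1] F [-0.8 -0.1 -0.7] w 0.0324 q7 -0.76 t 29.55
time: 30.45
eef_pos: [0.4856, -0.1419, 0.1185]
ee_rot: [1.301, 1.15, -1.299]
force: [1.1, 0.1, 0.5]
width: 0.0556
turn [-1.738e+01 -1.000e-01  1.000e-02] then shift [  -1.5  206.4 -351.7] shift in present axes [  -0.8   91.9 -397.3] F [1.1 0.1 0.5] w 0.0556 q7 -0.61 t 30.45
```

View pics/w12.png

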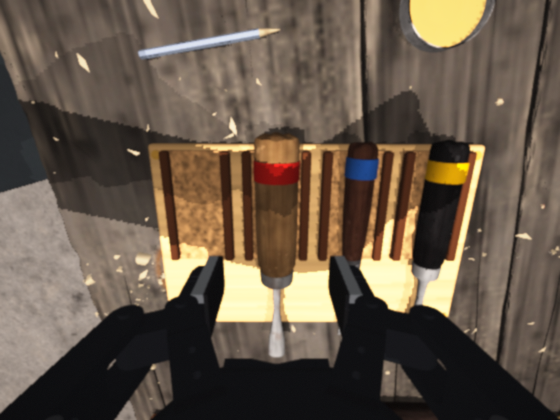

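Red is in the third trough from the far end (px 276,210). Last, green.

```bash
python3 -m pendant '[[[0,0,0],[-5.8,0,0]],[[0,0,0],[-5.8,0,0]],[[0,0,0],[-5.8,0,0]],[[0,21,-34],[0,0,0]],[[0,21,-34],[0,0,0]],[[0,21,-34],[0,0,0]],[[0,21,-34],[0,0,0]],[[0,21,-34],[0,0,0]],[[0,21,-34],[0,0,0]],[[0,21,-34],[0,0,0]],[[0,21,-34],[0,0,0]],[[0,21,-34],[0,0,0]],[[0,21,-34],[0,0,0]],[[0,0,0],[0,0,0]],[[0,0,0],[0,0,0]]]' 0.2;python3 go.py .6258 .241 .065 10.3
```

```text
time: 32.0
eef_pos: [0.6209, 0.2378, 0.098]
ee_rot: [1.051, 1.308, -1.097]
force: [0.1, -1.0, -0.0]
width: 0.0515
turn [0.35 0.28 1.79] then shift [33.   5.4 -2.3] shift in present axes [32.8  6.4 -2.4] F [ 0.1 -1.  -0. ] w 0.0515 q7 -0.74 t 32.0
```

```bash
python3 -m pendant '[[[8,5,-2],[0.3,0.3,1.8]],[[8,0,0],[0,0,0]],[[8,0,0],[0,0,0]],[[6,0,0],[0,0,0]],[[0,0,0],[0,0,0]]]';python3 go.py .6258 .241 .0205 10.3;  python3 -c "
from h import *
grab('wrist','w13.png')"
```

```text
time: 32.5
eef_pos: [0.6232, 0.2352, 0.0634]
ee_rot: [1.07, 1.289, -1.083]
force: [-0.2, -0.7, 0.1]
width: 0.0512
turn [-0.07  0.27  0.34] then shift [42.9  3.6 -5.2] shift in present axes [42.8  3.8 -5.4] F [-0.2 -0.7  0.1] w 0.0512 q7 -0.78 t 32.5
```

View pics/w13.png

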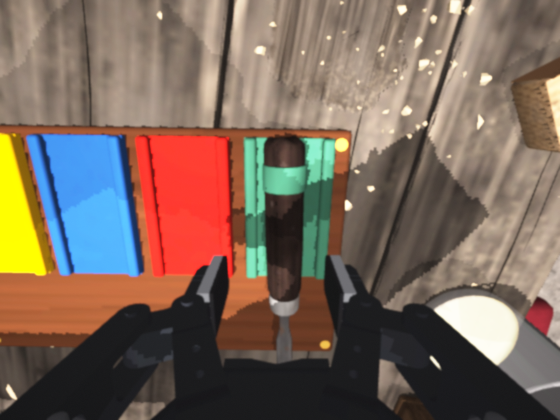

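```bash
python3 -m pendant '[[[8,3.6,-5],[0,0.2,0.3]],[[8,0,0],[0,0,0]],[[8,0,0],[0,0,0]],[[8,0,0],[0,0,0]],[[4,0,0],[0,0,0]],[[0,0,0],[0,0,0]]]';python3 go.py .6258 .241 .0205 10.3
```

```text
time: 33.15
eef_pos: [0.6268, 0.2414, 0.0248]
ee_rot: [1.077, 1.287, -1.077]
force: [0.9, 0.2, 0.3]
width: 0.0514
turn [-0.1   0.02 -0.05] then shift [ 4.3 -1.1  0.2] shift in present axes [ 4.3 -1.1  0.2] F [0.9 0.2 0.3] w 0.0514 q7 -0.81 t 33.15
```

```bash
python3 -m pendant '[[[2.5,-1,0],[0,0,0]],[[1.5,0,0],[0,0,0]],[[0,0,0],[0,0,0]]]'; python3 -m pendant '[[[0,0,0],[0,0,0]],[[0,0,0],[0,0,0]],[[0,0,0],[0,0,0]],[[0,0,0],[0,0,0]],[[0,0,0],[0,0,0]],[[0,0,0],[0,0,0]]]' -1; python3 go.py .6258 .241 .0205 10.3; python3 -m pendant '[[[-5,0,0],[0,0,0]],[[-15,0,0],[0,0,0]],[[-20,0,0],[0,0,0]],[[-30,0,0],[0,0,0]],[[-30,0,0],[0,0,0]],[[0,0,0],[0,0,0]]]';  python3 go.py .4177 -.1335 .12 -7.2; python3 -c "
from h import *
grab('wrist','w14.png')"
```

```text
time: 33.45
eef_pos: [0.6259, 0.2414, 0.0208]
ee_rot: [1.078, 1.287, -1.076]
force: [-0.0, -0.5, 0.2]
width: 0.0513
time: 34.05
eef_pos: [0.6265, 0.2415, 0.0216]
ee_rot: [1.079, 1.286, -1.075]
force: [0.2, 0.7, 0.6]
width: 0.022
turn [-0.12 -0.01 -0.16] then shift [ 1.1 -0.8  0.4] shift in present axes [ 1.1 -0.8  0.4] F [0.2 0.7 0.6] w 0.022 q7 -0.82 t 34.05
time: 34.65
eef_pos: [0.6259, 0.2419, 0.1287]
ee_rot: [1.079, 1.287, -1.075]
force: [0.3, 0.4, -0.6]
width: 0.022
turn [17.42 -0.07 -0.14] then shift [   8.7 -159.5  398.5] shift in present axes [   7.7 -271.5  332.5] F [ 0.3  0.4 -0.6] w 0.022 q7 -0.74 t 34.65
```

View pics/w14.png

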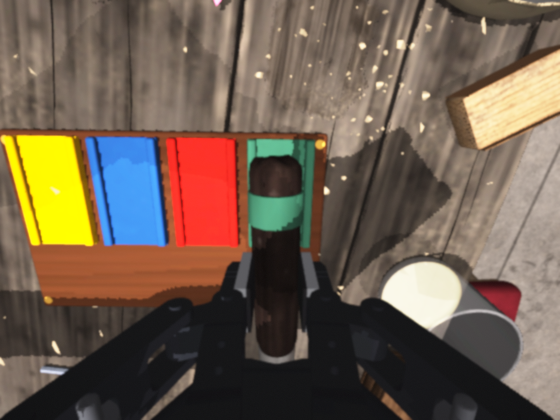

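```bash
python3 -m pendant '[[[0,0,0],[5.8,0,0]],[[0,0,0],[5.8,0,0]],[[0,0,0],[5.8,0,0]],[[0,-13,32],[0,0,0]],[[0,-13,32],[0,0,0]],[[0,-13,32],[0,0,0]],[[0,-13,32],[0,0,0]],[[0,-13,32],[0,0,0]],[[0,-13,32],[0,0,0]],[[0,-13,32],[0,0,0]],[[0,-13,32],[0,0,0]],[[0,-13,32],[0,0,0]],[[0,-13,32],[0,0,0]],[[0,-13,32],[0,0,0]],[[0,-13,32],[0,0,0]],[[0,0,0],[0,0,0]],[[0,0,0],[0,0,0]]]';python3 go.py .4177 -.1335 .065 -7.2; python3 -c "
from h import *
o=telemetry.get_obs(); print(np.round(o['joint_positions'],3))"
```

```text
time: 36.4
eef_pos: [0.398, -0.1336, 0.1209]
ee_rot: [1.296, 1.155, -1.33]
force: [0.9, 0.4, -1.3]
width: 0.0222
turn [-0.73  0.31  1.31] then shift [55.9 19.5 -2.5] shift in present axes [55.5 20.8 -3.1] F [ 0.9  0.4 -1.3] w 0.0222 q7 -0.74 t 36.4
[ 0.477  0.686 -0.426  2.238  0.776  0.391 -0.742]
```

```bash
python3 -m pendant '[[[0,10,-1],[-0.7,0.3,1.3]],[[8,9,-1],[0,0,0]],[[10,0,0],[0,0,0]],[[10,0,0],[0,0,0]],[[10,0,0],[0,0,0]],[[8,0,0],[0,0,0]],[[0,0,0],[0,0,0]]]';python3 go.py .4177 -.1335 .0215 -7.2; python3 -c "
from h import *
o=telemetry.get_obs(); print(np.round(o['joint_positions'],3))"
```

```text
time: 37.1
eef_pos: [0.4285, -0.1267, 0.0704]
ee_rot: [1.301, 1.15, -1.281]
force: [0.2, -0.5, -1.1]
width: 0.0221
turn [ 0.77 -0.36 -0.59] then shift [48.9 -9.9  8.1] shift in present axes [ 48.7 -10.5   8.2] F [ 0.2 -0.5 -1.1] w 0.0221 q7 -0.85 t 37.1
[ 0.352  0.789 -0.262  2.223  0.919  0.224 -0.851]
```

```bash
python3 -m pendant '[[[0,-5,4],[0.7,-0.3,-0.5]],[[0,-5,4],[0,0,0]],[[6,0,0],[0,0,0]],[[6,0,0],[0,0,0]],[[6,0,0],[0,0,0]],[[0,0,0],[0,0,0]]]';python3 go.py .4177 -.1335 .0215 -7.2; python3 -c "
from h import *
o=telemetry.get_obs(); print(np.round(o['joint_positions'],3))"
```

```text
time: 37.7
eef_pos: [0.4193, -0.1329, 0.0516]
ee_rot: [1.303, 1.146, -1.295]
force: [0.0, -0.2, -0.3]
width: 0.0221
turn [ 0.13 -0.12 -0.25] then shift [30.1 -1.5  0.8] shift in present axes [30.1 -1.6  0.9] F [ 0.  -0.2 -0.3] w 0.0221 q7 -0.91 t 37.7
[ 0.296  0.824 -0.148  2.248  0.981  0.128 -0.905]
```

```bash
python3 -m pendant '[[[5,-1.5,0.8],[0.1,-0.1,-0.2]],[[5,0,0],[0,0,0]],[[5,0,0],[0,0,0]],[[0,0,0],[0,0,0]]]';python3 go.py .4177 -.1335 .0215 -7.2; python3 -c "
from h import *
o=telemetry.get_obs(); print(np.round(o['joint_positions'],3))
grab('wrist','w15.png')"
```

```text
time: 38.1
eef_pos: [0.418, -0.1337, 0.0358]
ee_rot: [1.303, 1.146, -1.3]
force: [-0.1, 0.0, -0.4]
width: 0.0221
turn [-0.01 -0.04 -0.1 ] then shift [14.3 -0.3 -0.1] shift in present axes [14.3 -0.3 -0.1] F [-0.1  0.  -0.4] w 0.0221 q7 -0.98 t 38.1
[ 0.246  0.859 -0.066  2.255  1.061  0.056 -0.984]
```

View pics/w15.png

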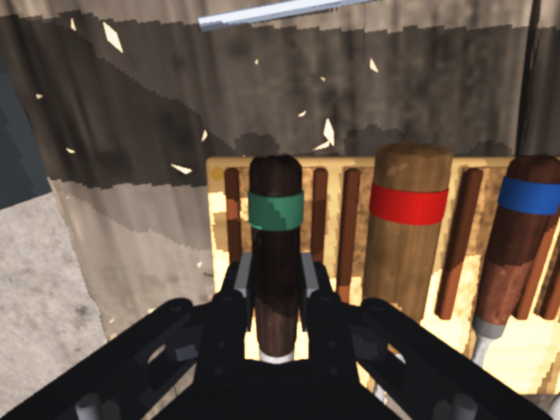

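J6 is at 0.056, with its lower limit at 0.04. I tilt the tool 4° about the chisel's axis, tips toward the base, to gain room before the last 14 mm.

```bash
python3 -m pendant '[[[-2,0,0],[0,0,-1]],[[0,0,0],[0,0,-1]],[[0,0,0],[0,0,-1]],[[0,0,0],[0,0,-1]],[[0,0,0],[0,0,0]]]';python3 go.py .4177 -.1335 .0215 -7.2; python3 -c "
from h import *
o=telemetry.get_obs(); print(np.round(o['joint_positions'],3))"
```

```text
time: 38.65
eef_pos: [0.4175, -0.1341, 0.0389]
ee_rot: [1.271, 1.202, -1.353]
force: [0.8, 0.4, 0.1]
width: 0.0217
turn [-0.04  0.01  4.06] then shift [17.4  0.1 -0.7] shift in present axes [17.4  1.3 -0.7] F [0.8 0.4 0.1] w 0.0217 q7 -0.87 t 38.65
[ 0.406  0.871 -0.333  2.177  0.936  0.321 -0.868]
```

```bash
python3 -m pendant '[[[5,0.4,-0.4],[0,0,0]],[[5,0.4,-0.3],[0,0,0]],[[3,0.2,0],[0,0,0]],[[0,0,0],[0,0,0]]]';python3 go.py .4177 -.1335 .0215 -7.2; python3 -c "
from h import *
o=telemetry.get_obs(); print(np.round(o['joint_positions'],3))"
```

```text
time: 39.05
eef_pos: [0.417, -0.1336, 0.0249]
ee_rot: [1.27, 1.202, -1.353]
force: [0.2, -0.2, -0.1]
width: 0.022
turn [-0.03  0.04  4.04] then shift [ 3.4  0.7 -0.1] shift in present axes [ 3.3  0.9 -0.1] F [ 0.2 -0.2 -0.1] w 0.022 q7 -0.9 t 39.05
[ 0.373  0.896 -0.282  2.182  0.975  0.271 -0.905]
```

```bash
python3 -m pendant '[[[0,0.7,0],[0,0,1]],[[0,0,0],[0,0,1]],[[0,0,0],[0,0,0]]]';python3 go.py .4177 -.1335 .0215 -7.2; python3 -c "
from h import *
o=telemetry.get_obs(); print(np.round(o['joint_positions'],3))"
```

```text
time: 39.35
eef_pos: [0.4174, -0.1332, 0.0244]
ee_rot: [1.285, 1.175, -1.327]
force: [-0.3, 0.1, -1.3]
width: 0.0222
turn [0.04 0.05 2.04] then shift [2.9 0.4 0.3] shift in present axes [2.9 0.5 0.3] F [-0.3  0.1 -1.3] w 0.0222 q7 -0.98 t 39.35
[ 0.307  0.887 -0.173  2.219  1.052  0.158 -0.979]
```

```bash
python3 -m pendant '[[[2,0.4,0.3],[0,0,0]],[[0.8,0,0],[0,0,0]],[[0,0,0],[0,0,0]]]';python3 go.py .4177 -.1335 .0215 -7.2; python3 -m pendant '[[[0,0,0],[0,0,0]],[[0,0,0],[0,0,0]],[[0,0,0],[0,0,0]],[[0,0,0],[0,0,0]],[[-8,0,0],[0,0,0]],[[-15,0,0],[0,0,0]],[[-25,0,0],[0,0,0]],[[-30,0,0],[0,0,0]],[[-30,0,0],[0,0,0]],[[0,0,0],[0,0,0]]]' 0.2; python3 -c "
from h import *
grab('wrist','w16.png')
o=telemetry.get_obs(); print(np.round(o['joint_positions'],3))"
```

```text
time: 39.65
eef_pos: [0.4179, -0.1335, 0.0215]
ee_rot: [1.284, 1.175, -1.327]
force: [-1.3, -0.9, 1.7]
width: 0.0223
turn [0.07 0.08 2.06] then shift [-0.  -0.2  0.1] shift in present axes [-0.  -0.2  0.1] F [-1.3 -0.9  1.7] w 0.0223 q7 -0.99 t 39.65
time: 40.65
eef_pos: [0.4214, -0.1336, 0.1326]
ee_rot: [1.282, 1.178, -1.329]
force: [1.0, 0.1, -0.5]
width: 0.051
[ 0.551  0.706 -0.562  2.148  0.743  0.537 -0.703]
```

View pics/w16.png

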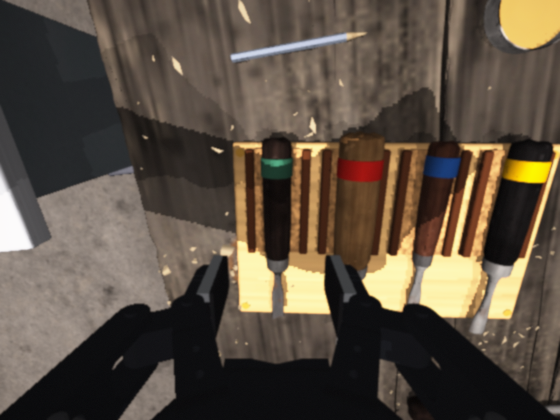

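All four are in, and green is straight in the nearest trough. I rise for a final measurement.

```bash
python3 -m pendant '[[[-28,10,-8],[0,0,0.3]],[[-28,10,-8],[0,0,0.3]],[[-28,10,-8],[0,0,0.3]],[[-28,10,-8],[0,0,0.3]],[[-28,10,-8],[0,0,0.3]],[[-28,10,-8],[0,0,0.3]],[[0,10,0],[0,0,0]],[[0,10,0],[0,0,0]],[[0,0,0],[0,0,0]],[[0,0,0],[0,0,0]]]'
python3 - <<'E'
from h import *
th=np.radians(-7.2); ex=np.array([np.cos(th),np.sin(th)]); ey=np.array([-ex[1],ex[0]]); c0=np.array([.5189,-.1463])
for n in ['wrist','scene','side']:
    c,p,d=grab(n,'f_%s.png'%n)
    for l in ['green','red','blue','yellow']:
        for q in spotter.landmark_of(n,l+'_chisel')[:2]:
            w=w2(c,q['location']); print(n,l,round(q['score'],2),np.round((w[:2]-c0)@np.c_[ex,ey]*1000,1),round(w[2]*1000,1))
    if n=='wrist':
        B=cloud(c,d)[d>0].reshape(-1,3); L=(B[:,:2]-c0)@np.c_[ex,ey]*1000; z=B[:,2]*1000
        s=(np.abs(L[:,0])<138)&(np.abs(L[:,1])<58)&(z>15.5)&(z<20.5); print('strips',cv2.minAreaRect(L[s].astype(np.float32)))
        for l,x in [('g',-102),('r',-34),('b',34),('y',102)]:
            t=(np.abs(L[:,0]-x)<28)&(np.abs(L[:,1])<110)&(z>22)&(z<60); q=L[t]; out=[]
            for y in (-60,-40,-20,0,20,40,55,62,67):
                k=np.abs(q[:,1]-y)<4
                if k.sum()>5: a,b=np.percentile(q[k,0],[3,97]); out.append((y,round((a+b)/2,1),round(b-a,1),round(np.median(z[t][k]),1)))
            print(l,out,'butt',np.percentile(q[:,1],99.5))
E
```

```text
time: 41.7
eef_pos: [0.5079, -0.0982, 0.2901]
ee_rot: [1.283, 1.166, -1.328]
force: [-0.6, 0.5, -0.2]
width: 0.0513
wrist green 0.6 [-105.8   -0.6] 30.9
wrist red 0.56 [-35.   -0.3] 29.5
wrist blue 0.7 [34.6  1.4] 26.6
wrist yellow 0.74 [100.1   1.7] 28.8
strips ((0.1246795654296875, 3.895008087158203), (107.61424255371094, 262.2702331542969), 89.65518188476562)
g [(-60, np.float64(-100.5), np.float64(18.5), np.float64(33.9)), (-40, np.float64(-101.0), np.float64(21.6), np.float64(35.8)), (-20, np.float64(-100.5), np.float64(22.1), np.float64(35.7)), (0, np.float64(-100.9), np.float64(22.0), np.float64(35.9)), (20, np.float64(-101.7), np.float64(23.0), np.float64(37.1)), (40, np.float64(-101.6), np.float64(25.1), np.float64(37.9)), (55, np.float64(-101.6), np.float64(22.6), np.float64(35.8)), (62, np.float64(-102.2), np.float64(18.7), np.float64(30.8))] butt 59.67447605456378
r [(-60, np.float64(-33.1), np.float64(26.6), np.float64(42.4)), (-40, np.float64(-33.3), np.float64(31.5), np.float64(44.3)), (-20, np.float64(-33.1), np.float64(32.1), np.float64(44.7)), (0, np.float64(-33.4),
[... 1014 characters left out ...]
100.3), np.float64(23.9), np.float64(37.8)), (20, np.float64(100.5), np.float64(24.0), np.float64(37.9)), (40, np.float64(101.2), np.float64(26.3), np.float64(39.2)), (55, np.float64(101.0), np.float64(22.7), np.float64(36.2)), (62, np.float64(102.7), np.float64(17.1), np.float64(30.9))] butt 58.48047923207941
scene green 0.76 [-107.6  628.4] 12.2
scene green 0.66 [-101.2    3.2] 29.1
scene red 0.85 [-34.9  -0.2] 31.8
scene blue 0.56 [30.8  3.1] 20.8
scene yellow 0.85 [101.8  -0.9] 26.3
side green 0.94 [-116.4  626.1] 12.4
side green 0.57 [-100.2    4.1] 26.9
side red 0.58 [-32.6  -1.1] 24.7
side blue 0.72 [36.8  2.9] 26.1
side yellow 0.7 [-72.  369.4] 9.4
side yellow 0.55 [103.3   3.2] 23.5
```

```bash
python3 -c "
import cv2,numpy as np
a=cv2.imread('pics/f_wrist.png');b=cv2.imread('pics/f_scene.png')[90:230,230:430]
cv2.imwrite('pics/fA.png',cv2.resize(a[100:330,130:430],None,fx=2.5,fy=2.5)); cv2.imwrite('pics/fB.png',cv2.resize(b,None,fx=4,fy=4))"
```

```text
(no output)
```

View pics/fA.png

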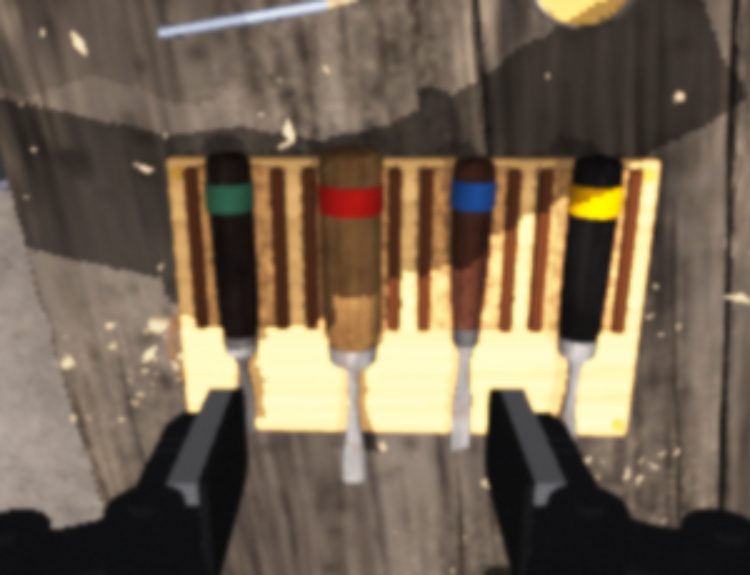

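View pics/fB.png

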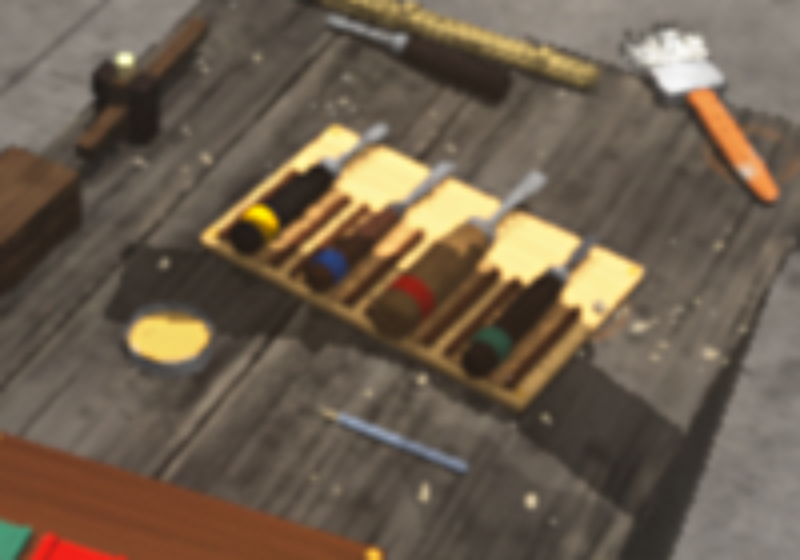

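All four lie in their troughs within about 2 mm across and 4 mm along, released, with the gripper clear. Handing in.

```bash
python3 -c "
from h import *
print(env.job_done(), telemetry.get_obs()['time'])"
```

```text
the job is handed in; nothing more can be done
the job is handed in; nothing more can be done
```

All four chisels are on the pale rack in reverse order, blades to the robot's right and released. I handed the job in at about 42 s.

| Trough | Chisel |
|---|---|
| Farthest from the robot | Yellow (was nearest) |
| Second farthest | Blue |
| Third farthest | Red |
| Nearest the robot | Green (was farthest) |

**Final checks:** Wrist depth and all three cameras put every handle within about 2 mm of its trough's centreline and 4 mm of its middle. Axes are within about 1.5° of the troughs. Every force reading was under 3 N, and the gripper finished about 0.29 m above the bench.

**Disagreements:**
- **Red's handle middle:** it came out 6 mm differently depending on whether the ferrule is counted. I followed the networks and the middle with the ferrule included, so it could be up to 6 mm off if the ferrule doesn't count.
- **False detections:** the networks also took the pink look-alike for green and reported one stray yellow. I ignored both after checking the pictures.
- **Rack measurement:** the last strip fit came out 108 mm long instead of 100. I think chisel surfaces got into it, so I kept the clean fit taken when the rack was empty.
- **Green's placing:** joint 6 read as low as 0.056 against its limit of 0.04. I set green down with the tool tilted about 2°, and it lies straight in its trough.

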